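# Close a four-part casting mould on its dowelled base

## Task

Close the casting mould for pouring: seat the cavity frame fully down on the two dowels of the mould base, lay the oblong core in the frame's window, put the cover plate over the dowels and over the core's stem until it lies flush on the frame, and last stand the pouring cup upright with its spout in the cover's round pouring hole. Let go of each part before you take the next. The round core belongs to another mould: leave it where it stands.

Things in the scene. Friction and masses are not known exactly. Their poses are not given: they have to be found in the camera images.
- mould_base: Target, fixed. Dark steel flange 60 (x) x 124 (y) x 8 mm under a bare steel block 50 x 112 mm, whose flat top is 16 mm above the bench. Two upright steel dowels, 8 mm diameter, at y = -43 and +43 mm on its centre line, rise 35 mm above the block, the last 9 mm tapering to 3 mm. Origin: centre of the underside; z up, y along the length.
- cavity_frame: Goes first. Bare steel plate 50 (x) x 112 (y) x 18 mm with a window 34 (x) x 54 (y) mm through its middle and two brass-bushed dowel holes, 11.5 mm diameter, at y = -43 and +43 mm. 220 g, flat on the bench; grip it across its 50 mm width. Either way round fits. Seated, it lies on the base's block. Origin: centre of the underside; z up, y along the length.
- core: Goes second. Grey core: oblong foot 28 (x) x 48 (y) x 16 mm; on it at y = -12 mm a square stem 14 x 14 mm, its top 50 mm above the underside (last 5 mm only 10 x 10). 60 g; grip the stem. The foot has 3 mm play all round in the window and rests on the base's block. Either way round fits, but the cover must then match. Origin: centre of the underside; z up, y along the foot.
- cover_plate: Goes third. Bare steel plate 50 (x) x 112 (y) x 12 mm; through holes: two for dowels, 11.5 mm diameter, at y = -43 and +43; one square, 22 mm, at y = -12 for the core's stem; round pouring hole, 20 mm diameter, at y = +17. 160 g, flat on the bench; grip across the 50 mm. Its y must point as the core's y. Seated 34 mm above the base's underside. Origin: centre of the underside; z up, y along it.
- pour_cup: Goes last. White round pouring cup 44 mm high: a spout 16 mm in diameter and 8 mm long under a cup body 31 to 32 mm in diameter. 40 g; stands upright on its spout; grip the body from above. Seated, the spout is in the pouring hole and the body's underside rests on the cover. (The 60 mm mixing cup is another thing.) Origin: centre of the spout's lower end; z up.
- round_core: Not part of this mould, to be left alone. Grey core with a round foot 44 mm in diameter, 16 mm high, and a 14 mm square stem in its middle, 50 mm high over all. 60 g, loose. Origin: centre of the underside; z up.
Things that resemble listed ones, but are neither listed nor needed, are in the scene too. Leave any orange look-alike of the core alone.

How it is judged:
By the outcome, as a careful person would: the job done as asked, in the order asked, and still so for the second after the job is handed in, with the robot touching nothing.
It also fails if it takes over 99 s, if anything falls off the work surface, if the arm or the gripper's body presses on something with over 40 N, if the wrist force passes 120 N, or if a joint passes its speed limit or range.

## Robot

A 6-joint arm with a two-finger parallel gripper is mounted at the origin on a cart in front of the work surface, level with it; the furniture and walls round the work are solid. World frame = base frame: x ahead of the robot, y to its left, z up, the work surface at z = 0. Lengths are in m, angles in rad, forces in N, time in s.
With the tool pointing down it reaches from about 0.375 to 0.975 m from the base axis. Payload 3.8 kg.
Tool frame: the origin (TCP) lies midway between the tips of the shut fingers; the grasp point (between the pads) lies 19 mm behind it; z points along the fingers, y is the direction in which the jaws open and shut (so a half turn about z gives the same grasp; the last joint's range is limited). The gripper opens to 85 mm and grips with 20 to 120 N. Pads are 22 mm wide; open, the fingers measure 114 mm over their backs; the gripper's body (76 mm by 85 mm) begins 54 mm behind the grasp point. The pads swing forward as they close: fully open they stand 13 mm farther back than shut.
Start: joints at [-1.365, 0.264, 1.604, -0, 1.274, -0.037], TCP at [0.162, -0.655, 0.203] pointing down, gripper open.
Joint ranges: [-2.63, 2.63], [-0.94, 2.18], [0.31, 2.57], [-1.31, 4.45], [0, 2.66], [-2.55, 2.55]. Speed limits (rad/s): [2.57, 2.57, 3.14, 3.14, 3.14, 3.14].

## Interface

Orientations are given as a rotation vector (axis times angle).
In Python, from workcell import bot gives the robot as it stands. The module is installed in compiled form; this text tells all that it offers.
- The arm moves only by the tool move_arm, never from a script. Its argument "steps" is a list of rows, each a list of 5 numbers: the shift along the tool's x, y, z in mm, then the turn about the tool's z in degrees, then the opening in per cent of the stroke, from 0 (shut) to 100 (fully open). In form: [[tx, ty, tz, turn, claw], ...]. A call has 1 to 20 rows; each row is the pose to reach, as a shift and turn from the pose commanded when the call began, along the tool's axes at that moment; what a row does not reach only later rows make up. A row lasts 1/10 s, in which the tool goes at most 50 mm and 8.59 degrees, less where a joint would pass 70% of its speed; a pose out of reach is approached as far as the arm can. A call with a gripper value outside its range is refused whole. The fingers move at their own pace and stop on an object; "newtons" is the grip in N (left out, the last holds). Time passes only in rows, so rows that repeat a pose let the fingers close. It gives the time, the measured TCP pose, the force and the opening at its end, in the units of the state.
- bot.read_state(): the state, without advancing time (a new reading comes with each control period).
- bot.read_camera(name): name is "scene" or "top"; returns a dict with "pixels" (384x512x3 uint8, red, green, blue), "depth" (384x512 float32, m along the optical axis (not along the pixel's ray), 0 where there is no reading), "fovy" (degrees; the focal length in pixels is half the picture's height over the tangent of half this angle, whatever the lens; pixels are square), "cx", "cy" (the principal point, pixels), "xyz" and "attitude" of the camera in the world. Camera axes: x right, y up, looking along -z (the intrinsics and any distortion apply to the point x, -y, -z); pixel columns grow to the right and rows downward; lengths in m; the calibration is good to about 2 mm. A picture is of the moment at which its call begins.
- bot.finish_job(): hands the job in, once; it reports no verdict.
The state is a dict: "time": time; "q": joint angles; "joint_vel": joint speeds; "joint_torque": joint torques, N m; "tool_pos": TCP position; "tcp_rot": TCP orientation; "wrist_force": force on the tool from outside, world axes, zero at the start; "torque": the same for the moment, N m; "width": opening from 0.0 (shut) to 1.0 (fully open).
Only numpy, scipy, OpenCV 4.12 (cv2) and the standard library are available. Lean on these libraries where they do the work, as an engineer would, in place of code of your own. Each camera call takes 0.05 s, during which the arm holds its last target.

## Working session

There is one attempt and no reset: what is moved stays moved. The work goes in short steps, Python scripts to look and compute and a tool call to move; the robot and the scene stay as the last step left them, time stands still between calls to the robot, and variables do not carry over. Pictures are saved under pics/ and viewed, and the job is handed in when it is done.

Besides the shell and the picture viewer there is one more tool, called after "Emit:" as name([rows], argument=value, ...), one row to a line, values as JSON. move_arm: Moves the arm, as the interface text tells. Its arguments: {"type":"object","properties":{"steps":{"type":"array","items":{"type":"array","items":{"type":"number"}}},"newtons":{"type":"number"}},"required":["steps"]}

```bash
mkdir -p pics; cat > h.py <<'E'
import numpy as np,cv2
from scipy.spatial.transform import Rotation as R
from workcell import bot
def shot(n,tag):
    c=bot.read_camera(n); cv2.imwrite(f'pics/{tag}.png',c['pixels'][:,:,::-1]); np.savez(f'pics/{tag}.npz',**{k:np.asarray(v) for k,v in c.items()}); return c
E
python3 - <<'E'
from h import *
for n in ('scene','top'):
    c=shot(n,n+'0'); print({k:v for k,v in c.items() if k not in('pixels','depth')}, (c['depth']>0).mean())
print(bot.read_state())
E
```

```text
{'fovy': 43.23952007053649, 'cx': 251.26320544989687, 'cy': 192.65861294415984, 'xyz': array([-0.08219276,  0.59526787,  0.65540601]), 'attitude': array([ 0.47361445, -0.89672847, -2.01889487])} 0.9961191813151041
{'fovy': 52.47868339034473, 'cx': 256.79747268663925, 'cy': 184.49451044029962, 'xyz': array([0.42222754, 0.18855717, 0.88699005]), 'attitude': array([ 0.05081585, -0.01767106, -1.55462657])} 0.9961496988932291
{'time': 0.1, 'q': array([-1.36490073e+00,  2.64724531e-01,  1.60525470e+00,  9.89291801e-06,
        1.27365516e+00, -3.69362161e-02]), 'joint_vel': array([-6.67237659e-05, -1.31489752e-03, -2.16976404e-03, -1.50455051e-03,
        1.23226853e-04,  2.13802206e-04]), 'joint_torque': array([ 3.70876460e-04, -5.16707253e+01, -3.68588877e+01, -6.26007773e-05,
        6.27610847e-03,  1.49813798e-05]), 'tool_pos': array([ 0.1621377 , -0.65450474,  0.20144575]), 'tcp_rot': array([-3.11644495e+00, -3.80251786e-01,  2.55651306e-04]), 'wrist_force': array([-0.16567152,  0.98448518,  0.33306782]), 'torque': array([ 0.02146481, -0.04871567, -0.00706999]), 'width': 1.00109648784698}
```

View pics/scene0.png

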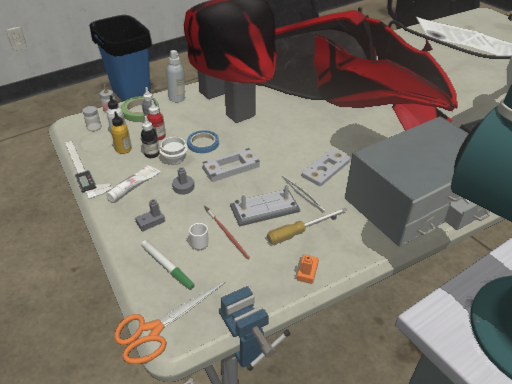

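View pics/top0.png

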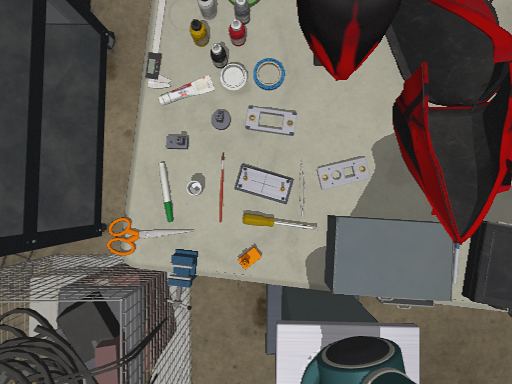

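The scene picture shows the base at about (265,206), the frame (231,164), cover (327,167), core (151,215), round core (183,181) and cup (199,236). In the top picture they are at about (264,184), (271,120), (343,172), (177,141), (221,119) and (195,187). A grey box stands at (390,257) and there are red objects at upper right.

```bash
cat >> h.py <<'E'
def load(tag): 
    d=np.load(f'pics/{tag}.npz'); return {k:d[k] for k in d.files}
def geom(c):
    h=c['depth'].shape[0]; f=h/2/np.tan(np.radians(float(c['fovy']))/2); return f,float(c['cx']),float(c['cy']),R.from_rotvec(c['attitude']).as_matrix(),c['xyz']
def ray(c,u,v):
    f,cx,cy,M,t=geom(c); u=np.asarray(u,float);v=np.asarray(v,float)
    return np.stack([(u-cx)/f,-(v-cy)/f,-np.ones_like(u)],-1)@M.T
def onplane(c,u,v,z):
    d=ray(c,u,v); s=(z-c['xyz'][2])/d[...,2]; return c['xyz']+s[...,None]*d
def pts(c):
    v,u=np.mgrid[:384,:512]; return c['xyz']+ray(c,u,v)*c['depth'][...,None]
def proj(c,p):
    f,cx,cy,M,t=geom(c); q=(np.asarray(p)-t)@M; return np.stack([cx+f*q[...,0]/-q[...,2],cy-f*q[...,1]/-q[...,2]],-1)
E
python3 - <<'E'
from h import *
for n in('scene0','top0'):
    c=load(n);P=pts(c)
    for u,v in ([(271,140),(264,184),(245,109),(343,172),(390,257),(177,141),(195,187),(340,60),(420,200),(290,200)] if n=='top0' else [(231,164),(265,206),(327,167),(400,170),(151,215),(199,236)]): print(n,u,v,P[v,u].round(4))
c=load('top0');im=c['pixels'][:,:,::-1]
cv2.imwrite('pics/topz.png',cv2.resize(im[90:220,150:380],None,fx=3.4,fy=3.4,interpolation=cv2.INTER_CUBIC))
c=load('scene0');im=c['pixels'][:,:,::-1]
cv2.imwrite('pics/scz.png',cv2.resize(im[130:270,120:360],None,fx=3.3,fy=3.3,interpolation=cv2.INTER_CUBIC))
E
```

```text
scene0 231 164 [0.616  0.1717 0.0016]
scene0 265 206 [0.4566 0.1958 0.0153]
scene0 327 167 [0.4824 0.0172 0.0123]
scene0 400 170 [0.3107 0.0136 0.1191]
scene0 151 215 [0.556  0.387  0.0164]
scene0 199 236 [0.4357 0.3503 0.0439]
top0 271 140 [ 0.564   0.1767 -0.004 ]
top0 264 184 [0.4616 0.1912 0.0139]
top0 245 109 [ 0.6348  0.2377 -0.0023]
top0 343 172 [0.4913 0.0147 0.0126]
top0 390 257 [ 0.3186 -0.0563  0.1189]
top0 177 141 [0.5511 0.3822 0.0464]
top0 195 187 [ 0.453   0.3492 -0.0017]
top0 340 60 [0.6822 0.0557 0.1848]
top0 420 200 [ 0.4315 -0.1618 -0.0015]
top0 290 200 [ 0.4268  0.1314 -0.0027]
```

View pics/topz.png

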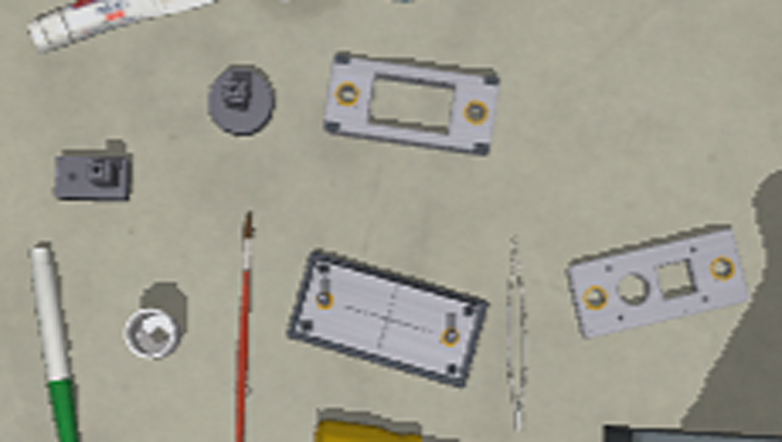

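View pics/scz.png

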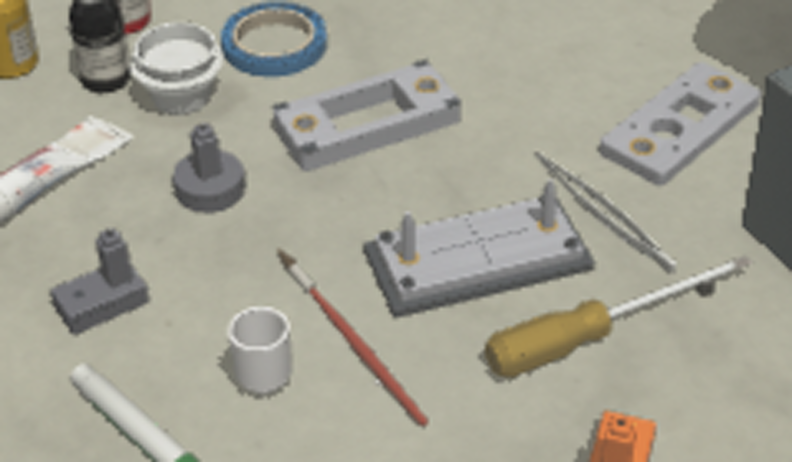

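Both zooms show clearly: brass bushes on frame, cover and base, core stem toward image right (world -y) and the cover's square hole also toward image right. So core and cover already point the same way.

```bash
cat > m.py <<'E'
from h import *
def brass(c,roi,z):
    x0,y0,x1,y1=roi; hsv=cv2.cvtColor(c['pixels'],cv2.COLOR_RGB2HSV)[y0:y1,x0:x1]
    m=((hsv[...,0]>8)&(hsv[...,0]<28)&(hsv[...,1]>90)&(hsv[...,2]>70)).astype(np.uint8)
    n,l,s,ce=cv2.connectedComponentsWithStats(cv2.dilate(m,np.ones((3,3),np.uint8)))
    out=[]
    for i in range(1,n):
        k=(l==i)&(m>0)
        if k.sum()<4: continue
        v,u=np.nonzero(k); r=cv2.minEnclosingCircle(np.stack([u,v],1).astype(np.float32))
        uc,vc=(u.min()+u.max())/2+x0,(v.min()+v.max())/2+y0
        out.append((k.sum(),round(uc,1),round(vc,1),onplane(c,uc,vc,z).round(4)))
    return out
def steel(c,roi,z,thr=130):
    x0,y0,x1,y1=roi; im=c['pixels'][y0:y1,x0:x1].astype(int)
    m=((im.min(-1)>thr)&(im[...,2]>=im[...,0]-4)).astype(np.uint8)
    cs,_=cv2.findContours(m,cv2.RETR_EXTERNAL,cv2.CHAIN_APPROX_NONE)
    k=max(cs,key=cv2.contourArea)[:,0,:]; h=cv2.convexHull(k)[:,0,:]
    p=onplane(c,h[:,0]+x0,h[:,1]+y0,z)[:,:2]*1000
    return cv2.minAreaRect(p.astype(np.float32)), m
E
python3 - <<'E'
from m import *
T=load('top0');S=load('scene0')
for nm,rt,rs,z in (('frame',(240,100,302,140),(198,146,264,184),.018),('base',(230,158,300,208),(226,180,305,226),.016),('cover',(312,150,375,192),(298,146,354,188),.012)):
    for n,c,r in(('top',T,rt),('scene',S,rs)):
        print(nm,n,brass(c,r,z))
        q,m=steel(c,r,z); print('   rect',np.round(q[0],1),np.round(q[1],1),round(q[2],1))
        cv2.imwrite(f'pics/m_{nm}_{n}.png',cv2.resize(m*255,None,fx=4,fy=4))
E
python3 -c "
import cv2,glob,numpy as np
a=[cv2.imread(f) for f in sorted(glob.glob('pics/m_*.png'))]
a=[cv2.copyMakeBorder(x,0,205-x.shape[0],0,320-x.shape[1],0,value=(90,0,0)) for x in a]
cv2.imwrite('pics/mm.png',cv2.resize(np.vstack([np.hstack(a[i:i+2]) for i in(0,2,4)]),(640,600)))"
```

```text
frame top [(np.int64(19), np.float64(252.0), np.float64(117.0), array([0.612 , 0.2205, 0.018 ])), (np.int64(21), np.float64(290.0), np.float64(123.0), array([0.5994, 0.1349, 0.018 ]))]
   rect [605.7 178.9] [111.4  49.1] 82.4
frame scene [(np.int64(4), np.float64(248.0), np.float64(156.5), array([0.5996, 0.1385, 0.018 ])), (np.int64(4), np.float64(209.5), np.float64(166.5), array([0.6168, 0.2239, 0.018 ]))]
   rect [604.9 178.7] [111.3  52. ] 82.8
base top [(np.int64(9), np.float64(245.5), np.float64(178.0), array([0.4743, 0.2329, 0.016 ])), (np.int64(14), np.float64(282.0), np.float64(188.5), array([0.4521, 0.1508, 0.016 ]))]
   rect [463.  192.5] [110.6  48.8] 74.5
base scene [(np.int64(7), np.float64(285.5), np.float64(198.0), array([0.4519, 0.1502, 0.016 ])), (np.int64(6), np.float64(243.5), np.float64(208.5), array([0.4735, 0.234 , 0.016 ])), (np.int64(47), np.float64(294.5), np.float64(223.0), array([0.3886, 0.1777, 0.016 ]))]
   rect [468.3 190.5] [111.1  65. ] 74.4
cover top [(np.int64(22), np.float64(362.0), np.float64(168.0), array([ 0.501 , -0.0278,  0.012 ])), (np.int64(19), np.float64(325.0), np.float64(177.0), array([0.4795, 0.0547, 0.012 ]))]
   rect [489.2  13.8] [ 49.4 111.3] 14.0
cover scene [(np.int64(6), np.float64(314.0), np.float64(174.0), array([0.4803, 0.0543, 0.012 ]))]
   rect [488.8  13.6] [ 49.9 111.3] 13.9
```

View pics/mm.png

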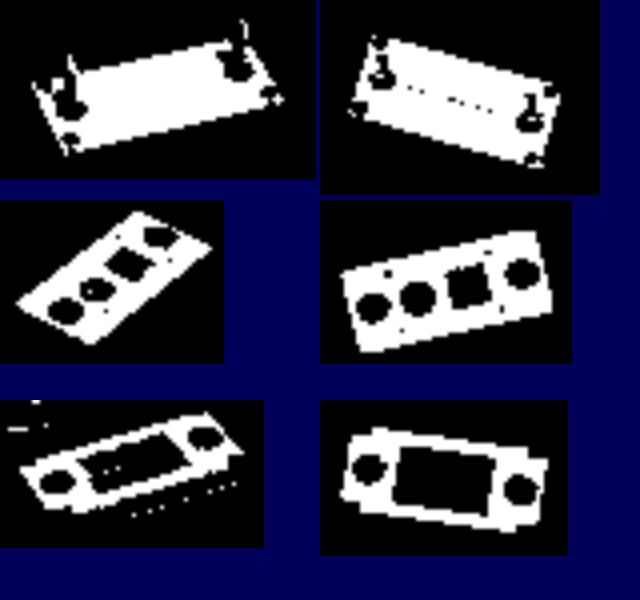

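The masks show clean plate faces. Both views agree within about 1 mm on the frame and cover. For the base I trust the top view. Next I map heights for transit clearance and measure the core and cup.

```bash
python3 - <<'E'
from m import *
T=load('top0');S=load('scene0')
H=np.full((20,26),-1.)
for c in(T,S):
    P=pts(c)[c['depth']>0]
    i=((P[:,0]+0.0)/.05).astype(int); j=((0.5-P[:,1])/.05).astype(int)
    k=(i>=0)&(i<20)&(j>=0)&(j<26)&(P[:,2]<0.9); np.maximum.at(H,(i[k],j[k]),P[k,2])
print('y:',' '.join(f'{50-5*j-2:4d}' for j in range(26)))
for i in range(19,-1,-1): print(f'x{5*i+2:3d}',' '.join('   .' if h==-1 else f'{h*1000:4.0f}' for h in H[i]))
M=R.from_rotvec(bot.read_state()['tcp_rot']).as_matrix(); print(M.round(3))
# core, cup, from depth points
for c,n in((T,'top'),(S,'scene')):
    P=pts(c)
    def sel(x0,x1,y0,y1,z0,z1):
        k=(P[...,0]>x0)&(P[...,0]<x1)&(P[...,1]>y0)&(P[...,1]<y1)&(P[...,2]>z0)&(P[...,2]<z1); return P[k]
    for nm,b in(('core foot',(.51,.60,.34,.43,.011,.019)),('core stemtop',(.51,.60,.34,.43,.046,.055)),('cup',(.40,.49,.31,.39,.039,.05)),('round',(.57,.65,.24,.33,.046,.055)),('dowels',(.40,.52,.12,.27,.04,.06))):
        p=sel(*b); print(n,nm,len(p),p.mean(0).round(4), (np.round(cv2.minAreaRect((p[:,:2]*1000).astype(np.float32))[0],1),np.round(cv2.minAreaRect((p[:,:2]*1000).astype(np.float32))[1:][0],1),cv2.minAreaRect((p[:,:2]*1000).astype(np.float32))[2]) if len(p)>2 else '')
E
```

```text
y:   48   43   38   33   28   23   18   13    8    3   -2   -7  -12  -17  -22  -27  -32  -37  -42  -47  -52  -57  -62  -67  -72  -77
x 97   -3    5    4   74   54   22    6    4    5    .    .    .    .    .    .    .    .    .    .    .    .    .    .    3    .    .
x 92    1    5   56   54   21   20  116  134   71    .    .    .    .    .    .    .    .    .    .    .    .    .   20   19   12   10
x 87    3    8   55  104   86   92   89  251  256   53    .   54  110  117    .    .   14    4    .    .    .    .   19   17   13   12
x 82    5    8   82   87   94  104    5  261  268  268    4  156  175  174  151    .    3    3    .    .    .    6   18   17   11   10
x 77   12   12   83  101   98   79    9  263  268  269  265   18  177  196  200  149    .    .    4    .    .    4    6   17    9   10
x 72   13   13    5   93  102   44   16  247  258  260  252   21   53  199  222  178    .    .    .    .    .    5    6   16   12    9
x 67   10   27   28   12   45   44   16    5  214  220  152  212   32   94  224  207    2    .    .    .    .    5    6   16   11   11
x 62    4   28   18   
[... 2138 characters left out ...]
 0.2929 0.0497] (array([606.8, 293.3]), array([8.9, 9. ]), 88.63972473144531)
top dowels 21 [0.4634 0.1948 0.0462] (array([462.6, 192.8]), array([92.7,  6.8]), 74.74903869628906)
scene core foot 260 [0.5499 0.3954 0.016 ] (array([554.2, 391.2]), array([31.4, 48.3]), 0.06573163717985153)
scene core stemtop 33 [0.5522 0.3801 0.0493] (array([552.8, 380.3]), array([12.5, 11.1]), 3.595322370529175)
scene cup 123 [0.4494 0.3435 0.0429] (array([450.1, 344.3]), array([30.7, 33.1]), 89.87158203125)
scene round 28 [0.6047 0.2929 0.0497] (array([604.9, 293.9]), array([14.1, 11.3]), 1.3673878908157349)
scene dowels 40 [0.4613 0.1928 0.0462] (array([460.5, 192.2]), array([93. ,  5.9]), 74.96084594726562)
```

Red bodywork reaches 0.27 m, so I'll transit at 0.38 m or so and swing out around the base axis.

```bash
cat >> h.py <<'E'
def go(x,y,z,jaw=None):
    """mm/deg: prints shift in tool axes+turn to reach TCP x,y,z with tool-y at world yaw jaw (mod 180)"""
    s=bot.read_state(); M=R.from_rotvec(s['tcp_rot']).as_matrix()
    d=M.T@(np.array([x,y,z])-s['tool_pos']*1000)
    cur=np.degrees(np.arctan2(M[1,1],M[0,1])); t=0
    if jaw is not None: t=-(((jaw-cur)+90)%180-90)
    print('pos',(s['tool_pos']*1000).round(1),'yaw',round(cur,2),'w',round(s['width'],3),'F',s['wrist_force'].round(1),'t',round(s['time'],2),'q6',round(s['q'][5],2))
    print('  -> shift',d.round(1),'turn',round(t,1))
E
python3 - <<'E'
from h import *
go(162,-655,380); go(450,-400,380); 
E
```

```text
pos [ 162.1 -654.5  201.4] yaw -76.09 w 1.001 F [-0.2  1.   0.3] t 0.1 q6 -0.04
  -> shift [-2.000e-01  1.000e-01 -1.786e+02] turn 0
pos [ 162.1 -654.5  201.4] yaw -76.09 w 1.001 F [-0.2  1.   0.3] t 0.1 q6 -0.04
  -> shift [ 340.6 -178.2 -178.2] turn 0
```

Emit:
move_arm([
  [0, 0, -180, 0, 100],
  [0, 0, -180, 0, 100],
  [0, 0, -180, 0, 100],
  [0, 0, -180, 0, 100],
  [340, -178, -180, 0, 100],
  [340, -178, -180, 0, 100],
  [340, -178, -180, 0, 100],
  [340, -178, -180, 0, 100],
  [340, -178, -180, 0, 100],
  [340, -178, -180, 0, 100],
  [340, -178, -180, 0, 100],
  [340, -178, -180, 0, 100],
  [340, -178, -180, 0, 100],
  [340, -178, -180, 0, 100],
])

```text
time: 1.5
tool_pos: [0.4498, -0.4, 0.3821]
tcp_rot: [-3.118, -0.384, 0.002]
wrist_force: [-0.7, -0.7, 0.1]
width: 1.0
```

```bash
python3 -c "
from h import *
go(605.3,178.8,380,-7.5)"
```

```text
pos [ 449.8 -400.   382.1] yaw -75.97 w 1.0 F [-0.7 -0.7  0.1] t 1.5 q6 0.56
  -> shift [ 291.2 -523.9    2.1] turn -68.5
```

Emit:
move_arm([
  [291, -524, 2, -68.5, 75],
  [291, -524, 2, -68.5, 75],
  [291, -524, 2, -68.5, 75],
  [291, -524, 2, -68.5, 75],
  [291, -524, 2, -68.5, 75],
  [291, -524, 2, -68.5, 75],
  [291, -524, 2, -68.5, 75],
  [291, -524, 2, -68.5, 75],
  [291, -524, 2, -68.5, 75],
  [291, -524, 2, -68.5, 75],
  [291, -524, 2, -68.5, 75],
  [291, -524, 2, -68.5, 75],
  [291, -524, 2, -68.5, 75],
  [291, -524, 2, -68.5, 75],
  [291, -524, 2, -68.5, 75],
  [291, -524, 2, -68.5, 75],
  [291, -524, 2, -68.5, 75],
])

```text
time: 3.2
tool_pos: [0.6061, 0.1762, 0.3811]
tcp_rot: [2.366, 2.067, 0.001]
wrist_force: [-0.4, -0.7, 0.6]
width: 0.748
```

```bash
python3 -c "
from h import *
go(605.3,178.8,60,-7.5)"
```

```text
pos [606.1 176.2 381.1] yaw -7.72 w 0.748 F [-0.4 -0.7  0.6] t 3.2 q6 0.38
  -> shift [  2.5  -1.3 321.1] turn -0.2
```

Emit:
move_arm([
  [0, 0, 321, 0, 75],
  [0, 0, 321, 0, 75],
  [0, 0, 321, 0, 75],
  [0, 0, 321, 0, 75],
  [0, 0, 321, 0, 75],
  [0, 0, 321, 0, 75],
  [0, 0, 321, 0, 75],
  [0, 0, 321, 0, 75],
  [0, 0, 321, 0, 75],
])

```text
time: 4.1
tool_pos: [0.6065, 0.1774, 0.0604]
tcp_rot: [2.364, 2.068, 0.001]
wrist_force: [0.1, 0.5, 0.4]
width: 0.751
```

```bash
python3 -c "
from h import *
go(605.3,178.8,2,-7.5); c=shot('top','top1'); c=shot('scene','scene1')
im=c['pixels'][:,:,::-1];cv2.imwrite('pics/s1z.png',cv2.resize(im[100:270,120:360],None,fx=3.3,fy=3.3,interpolation=cv2.INTER_CUBIC))"
```

```text
pos [606.5 177.4  60.4] yaw -7.64 w 0.751 F [0.1 0.5 0.4] t 4.1 q6 0.38
  -> shift [ 1.2 -1.4 58.4] turn -0.1
```

View pics/s1z.png

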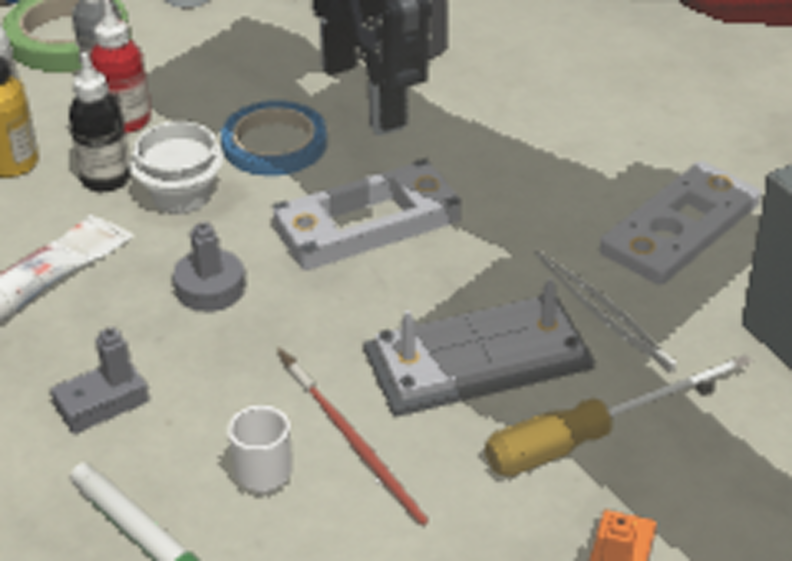

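```bash
python3 -c "
from h import *
S=load('scene1')
for p in [(.638,.173,.066),(.574,.182,.066),(.6065,.1774,.06)]: print(proj(S,p), (proj(S,p)-[120,100])*3.3)
T=load('top1')
for p in [(.638,.173,.066),(.574,.182,.066)]: print(proj(T,p))
im=T['pixels'][:,:,::-1];cv2.imwrite('pics/t1z.png',cv2.resize(im[60:220,150:380],None,fx=3.4,fy=3.4,interpolation=cv2.INTER_CUBIC))"
```

```text
[223.96990734 134.70830091] [343.10069422 114.53739301]
[237.05676708 151.54257741] [386.28733137 170.09050544]
[230.3659111  145.17322455] [364.20750663 149.07164102]
[273.77515162 100.2526178 ]
[269.0968503  130.05376251]
```

View pics/t1z.png

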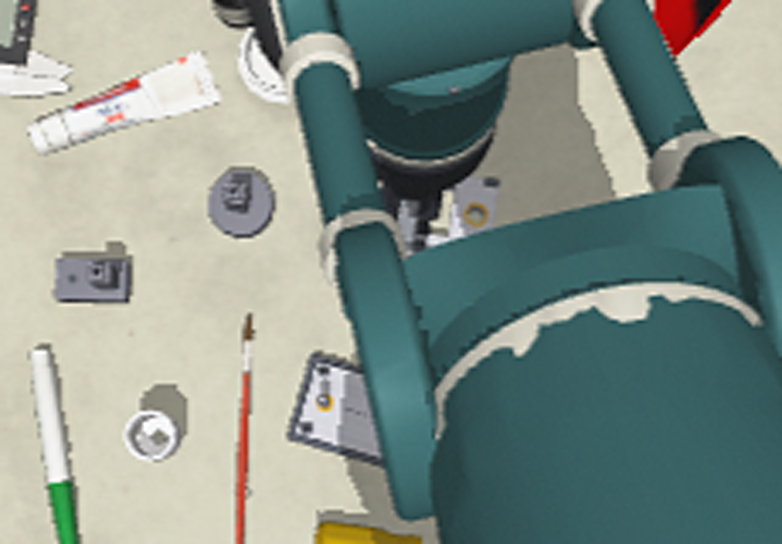

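```bash
python3 -c "
from h import *
S=load('scene1');P=pts(S)
for v in range(114,146,2): print(v,[tuple((P[v,u]*1000).round(0)) for u in (224,233,236,239)])
"
```

```text
114 [(np.float64(639.0), np.float64(170.0), np.float64(115.0)), (np.float64(571.0), np.float64(191.0), np.float64(159.0)), (np.float64(552.0), np.float64(196.0), np.float64(171.0)), (np.float64(543.0), np.float64(195.0), np.float64(176.0))]
116 [(np.float64(637.0), np.float64(171.0), np.float64(112.0)), (np.float64(570.0), np.float64(191.0), np.float64(155.0)), (np.float64(551.0), np.float64(197.0), np.float64(168.0)), (np.float64(544.0), np.float64(195.0), np.float64(171.0))]
118 [(np.float64(639.0), np.float64(171.0), np.float64(106.0)), (np.float64(569.0), np.float64(193.0), np.float64(152.0)), (np.float64(552.0), np.float64(196.0), np.float64(162.0)), (np.float64(545.0), np.float64(194.0), np.float64(166.0))]
120 [(np.float64(639.0), np.float64(171.0), np.float64(101.0)), (np.float64(568.0), np.float64(193.0), np.float64(148.0)), (np.float64(553.0), np.float64(196.0), np.float64(158.0)), (np.float64(544.0), np.float64(195.0), np.float64(162.0))]
122 [(np.float64(760.0), np.float64(100.0), np.float64(3.0)), (np.float64(567.0), np.float64(194.0), np.float64(145.0)), (np.float64(555
[... 2018 characters left out ...]
 [(np.float64(698.0), np.float64(138.0), np.float64(3.0)), (np.float64(686.0), np.float64(121.0), np.float64(2.0)), (np.float64(569.0), np.float64(187.0), np.float64(100.0)), (np.float64(682.0), np.float64(108.0), np.float64(-0.0))]
142 [(np.float64(694.0), np.float64(141.0), np.float64(0.0)), (np.float64(683.0), np.float64(124.0), np.float64(-0.0)), (np.float64(677.0), np.float64(119.0), np.float64(2.0)), (np.float64(676.0), np.float64(112.0), np.float64(-1.0))]
144 [(np.float64(685.0), np.float64(147.0), np.float64(3.0)), (np.float64(674.0), np.float64(129.0), np.float64(2.0)), (np.float64(671.0), np.float64(123.0), np.float64(1.0)), (np.float64(667.0), np.float64(118.0), np.float64(2.0))]
```

```bash
python3 -c "
from h import *
S=shot('scene','scene2');P=pts(S); s=bot.read_state(); print(s['time'],s['tool_pos'],s['q'])
k=(P[...,0]>.5)&(P[...,0]<.7)&(P[...,1]>.13)&(P[...,1]<.23)&(P[...,2]>.04)&(P[...,2]<.3)
Q=P[k]; print(Q.min(0)); 
for z in range(40,220,20):
  q=Q[(Q[:,2]>z/1e3)&(Q[:,2]<z/1e3+.02)]; print(z,len(q), q.min(0).round(3) if len(q) else '', q.max(0).round(3) if len(q) else '')
im=S['pixels'][:,:,::-1];cv2.imwrite('pics/s2.png',cv2.resize(im[0:270,120:400],None,fx=2.2,fy=2.2,interpolation=cv2.INTER_CUBIC))
"
```

```text
4.25 [0.60847174 0.17823625 0.06289013] [ 2.45680052e-01  3.01968621e-01  1.82779428e+00 -1.84714206e-05
  1.00652114e+00  3.78539536e-01]
[0.53753119 0.13996893 0.09751747]
40 0  
60 0  
80 8 [0.569 0.166 0.098] [0.642 0.189 0.1  ]
100 164 [0.56  0.163 0.1  ] [0.649 0.193 0.12 ]
120 148 [0.561 0.165 0.12 ] [0.648 0.194 0.14 ]
140 226 [0.542 0.168 0.14 ] [0.673 0.199 0.16 ]
160 317 [0.539 0.174 0.16 ] [0.673 0.198 0.18 ]
180 336 [0.538 0.16  0.18 ] [0.675 0.2   0.2  ]
200 259 [0.538 0.171 0.2  ] [0.623 0.206 0.22 ]
```

View pics/s2.png

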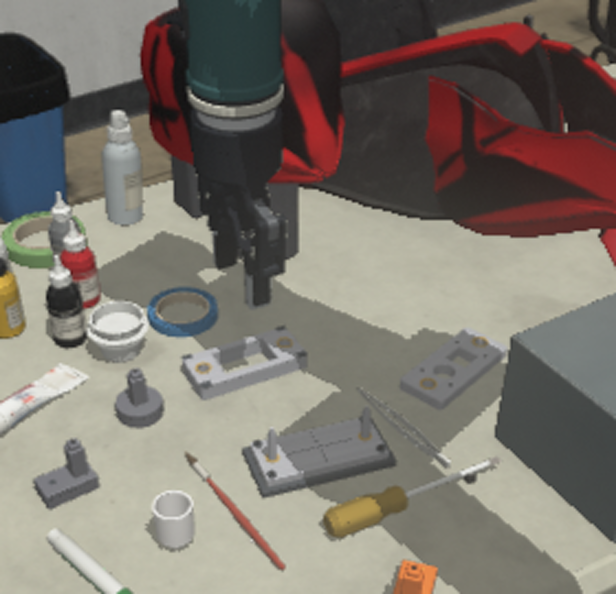

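Emit:
move_arm([
  [0, 0, 0, 0, 0],
  [0, 0, 0, 0, 0],
  [0, 0, 0, 0, 0],
  [0, 0, 0, 0, 0],
  [0, 0, 0, 0, 0],
  [0, 0, 0, 0, 0],
  [0, 0, 0, 0, 0],
  [0, 0, 0, 0, 0],
  [0, 0, 0, 0, 0],
  [0, 0, 0, 0, 0],
])

```text
time: 5.25
tool_pos: [0.606, 0.1779, 0.0596]
tcp_rot: [-2.364, -2.07, 0.0]
wrist_force: [0.1, 1.0, -0.3]
width: -0.0
```

```bash
python3 -c "
from h import *
s=bot.read_state(); print(s['time'],s['tool_pos'],s['width'])
S=shot('scene','scene3');P=pts(S); s=bot.read_state(); print(s['time'],s['tool_pos'],s['width'])
k=(P[...,0]>.5)&(P[...,0]<.7)&(P[...,1]>.13)&(P[...,1]<.23)&(P[...,2]>.04)&(P[...,2]<.3)
Q=P[k]; print(Q.min(0)); 
for z in range(40,220,20):
  q=Q[(Q[:,2]>z/1e3)&(Q[:,2]<z/1e3+.02)]; print(z,len(q), q.min(0).round(3) if len(q) else '', q.max(0).round(3) if len(q) else '')
print(proj(S,s['tool_pos']))
im=S['pixels'][:,:,::-1];cv2.imwrite('pics/s3.png',cv2.resize(im[80:200,180:300],None,fx=4,fy=4,interpolation=cv2.INTER_CUBIC))
"
```

```text
5.25 [0.60596334 0.17791103 0.05962131] -4.688937520800288e-05
5.3 [0.60602885 0.17792389 0.05969228] 0.0033877765815471697
[0.54095753 0.14155431 0.08842463]
40 0  
60 0  
80 33 [0.591 0.169 0.088] [0.614 0.189 0.1  ]
100 108 [0.59 0.17 0.1 ] [0.615 0.189 0.12 ]
120 86 [0.574 0.17  0.12 ] [0.636 0.193 0.14 ]
140 184 [0.556 0.17  0.14 ] [0.652 0.196 0.16 ]
160 264 [0.541 0.172 0.16 ] [0.664 0.197 0.18 ]
180 340 [0.542 0.16  0.18 ] [0.666 0.199 0.2  ]
200 166 [0.565 0.168 0.2  ] [0.605 0.213 0.22 ]
[230.27816663 145.49319294]
```

View pics/s3.png

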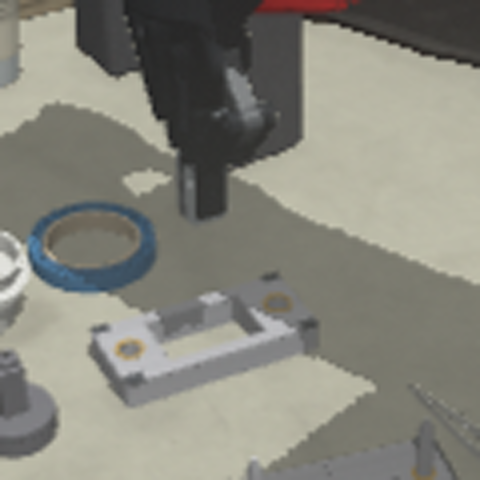

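Shut fingertips appear at z≈0.087 while the reported TCP z is 0.060. The tip is about 27 mm higher than stated, consistent over three pictures. I'll go down in stages and check with the camera.

Emit:
move_arm([
  [1, 0, 0, 0, 78],
  [1, 0, 0, 0, 78],
  [1, 0, 30, 0, 78],
  [1, 0, 60, 0, 78],
  [1, 0, 60, 0, 78],
  [1, 0, 60, 0, 78],
])

```text
time: 5.9
tool_pos: [0.6054, 0.1788, -0.0008]
tcp_rot: [-2.363, -2.069, 0.003]
wrist_force: [0.4, 0.3, 0.9]
width: 0.779
```

```bash
cat >> h.py <<'E'
def tipz(tag,x0,x1,y0,y1,lo=.02):
    S=shot('scene',tag);P=pts(S); s=bot.read_state()
    print('state',s['time'],(s['tool_pos']*1000).round(1),round(s['width'],3),s['wrist_force'].round(1))
    k=(P[...,0]>x0)&(P[...,0]<x1)&(P[...,1]>y0)&(P[...,1]<y1)&(P[...,2]>lo)&(P[...,2]<.3); Q=P[k]
    for z in range(0,160,10):
      q=Q[(Q[:,2]>z/1e3)&(Q[:,2]<=z/1e3+.01)]
      if len(q): print(z,len(q),(q.min(0)*1000).round(0),(q.max(0)*1000).round(0))
    return S
E
python3 -c "
from h import *
S=tipz('scene4',.54,.68,.14,.22,.022)
im=S['pixels'][:,:,::-1];cv2.imwrite('pics/s4.png',cv2.resize(im[80:200,180:300],None,fx=4,fy=4,interpolation=cv2.INTER_CUBIC))
"
```

```text
state 5.95 [6.068e+02 1.791e+02 6.000e-01] 0.778 [1.4 0.9 1.3]
20 1 [614. 210.  23.] [614. 210.  23.]
30 22 [563. 164.  35.] [645. 193.  40.]
40 77 [557. 162.  40.] [644. 194.  50.]
50 84 [558. 165.  50.] [648. 194.  60.]
60 76 [556. 168.  60.] [646. 193.  70.]
70 43 [559. 168.  70.] [665. 194.  80.]
80 95 [540. 171.  80.] [672. 199.  90.]
90 111 [540. 173.  90.] [672. 199. 100.]
100 111 [540. 174. 100.] [672. 199. 110.]
110 98 [540. 176. 110.] [673. 199. 120.]
120 101 [540. 163. 120.] [627. 199. 130.]
130 157 [540. 161. 130.] [624. 199. 140.]
140 108 [540. 171. 140.] [599. 197. 150.]
150 69 [566. 163. 150.] [604. 214. 160.]
```

View pics/s4.png

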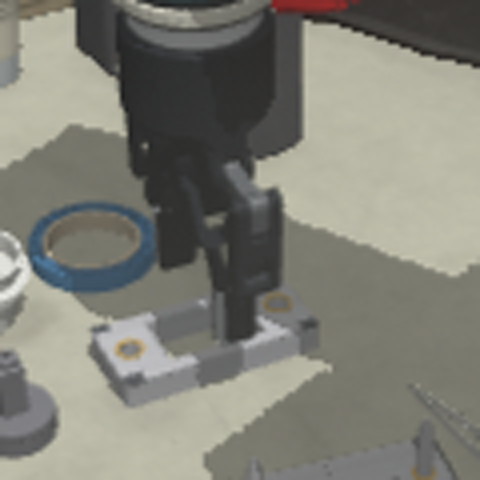

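Emit:
move_arm([
  [0, 0, 15, 0, 78],
  [0, 0, 22, 0, 78],
  [0, 0, 28, 0, 78],
  [0, 0, 28, 0, 78],
])

```text
time: 6.35
tool_pos: [0.6051, 0.1786, -0.0296]
tcp_rot: [-2.363, -2.069, 0.003]
wrist_force: [0.3, 0.2, -0.5]
width: 0.778
```

```bash
python3 -c "
from h import *
S=tipz('scene5',.54,.68,.14,.20,.001)
im=S['pixels'][:,:,::-1];cv2.imwrite('pics/s5.png',cv2.resize(im[80:200,180:300],None,fx=4,fy=4,interpolation=cv2.INTER_CUBIC))
"
```

```text
state 6.4 [605.5 178.8 -29. ] 0.78 [-0.2  0.6 -0.2]
0 380 [540. 140.   1.] [680. 199.  10.]
10 219 [557. 140.  10.] [680. 200.  20.]
20 85 [556. 142.  20.] [646. 198.  30.]
30 71 [556. 168.  30.] [645. 194.  40.]
40 44 [559. 168.  40.] [648. 196.  50.]
50 79 [540. 171.  50.] [666. 198.  60.]
60 107 [540. 173.  60.] [672. 199.  70.]
70 104 [540. 175.  70.] [669. 199.  80.]
80 86 [540. 179.  80.] [674. 199.  90.]
90 88 [540. 161.  90.] [625. 199. 100.]
100 125 [540. 160. 100.] [625. 199. 110.]
110 129 [541. 172. 110.] [597. 197. 120.]
120 49 [566. 170. 120.] [581. 199. 130.]
130 90 [565. 153. 130.] [578. 200. 140.]
140 93 [566. 151. 140.] [581. 200. 150.]
150 96 [566. 153. 150.] [578. 200. 160.]
```

View pics/s5.png

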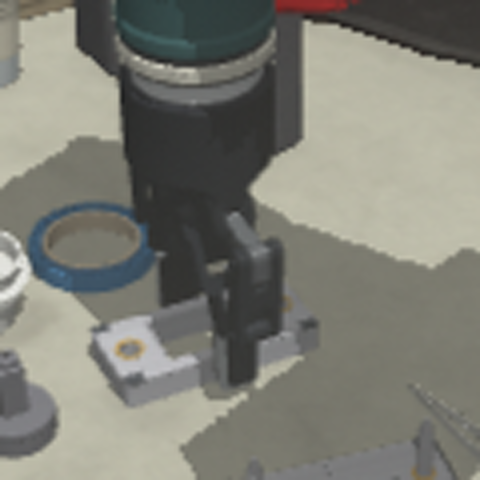

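The fingers straddle the frame, tips near the bench at zoom (235,383). Closing now.

Emit:
move_arm([
  [0, 0, 0, 0, 40],
  [0, 0, 0, 0, 40],
  [0, 0, 0, 0, 40],
  [0, 0, 0, 0, 40],
  [0, 0, 0, 0, 40],
  [0, 0, 0, 0, 40],
], newtons=70)

```text
time: 7.0
tool_pos: [0.6068, 0.1791, -0.0276]
tcp_rot: [2.363, 2.069, 0.002]
wrist_force: [0.3, 0.6, 4.1]
width: 0.567
```

```bash
python3 -c "
from h import *
go(462.5,192,110,-15.4)"
```

```text
pos [606.8 179.1 -27.6] yaw -7.59 w 0.567 F [0.3 0.6 4.1] t 7.0 q6 0.38
  -> shift [  -6.2 -144.6 -137.8] turn 7.8
```

Emit:
move_arm([
  [0, 0, -30, 0, 40],
  [0, 0, -70, 0, 40],
  [0, 0, -100, 0, 40],
  [0, 0, -100, 0, 40],
  [-6, -145, -100, 8, 40],
  [-6, -145, -100, 8, 40],
  [-6, -145, -100, 8, 40],
  [-6, -145, -100, 8, 40],
  [-6, -145, -100, 8, 40],
  [-6, -145, -100, 8, 40],
])

```text
time: 8.0
tool_pos: [0.4621, 0.1921, 0.0711]
tcp_rot: [2.502, 1.9, -0.0]
wrist_force: [-0.3, 0.3, -1.9]
width: 0.569
```

```bash
python3 -c "
from h import *
go(462.5,192,72,-15.4)
for n in('scene','top'):
  c=shot(n,n+'6'); im=c['pixels'][:,:,::-1];cv2.imwrite(f'pics/{n}6z.png',cv2.resize(im[100:250,200:350],None,fx=4,fy=4,interpolation=cv2.INTER_CUBIC))
go(462.5,192,72,-15.4)"
```

```text
pos [462.1 192.1  71.1] yaw -15.58 w 0.569 F [-0.3  0.3 -1.9] t 8.0 q6 0.62
  -> shift [ 0.   0.5 -0.9] turn -0.2
pos [463.  192.2  71.7] yaw -15.62 w 0.564 F [ 0.6  0.3 -2. ] t 8.1 q6 0.62
  -> shift [-0.3 -0.4 -0.3] turn -0.2
```

View pics/scene6z.png

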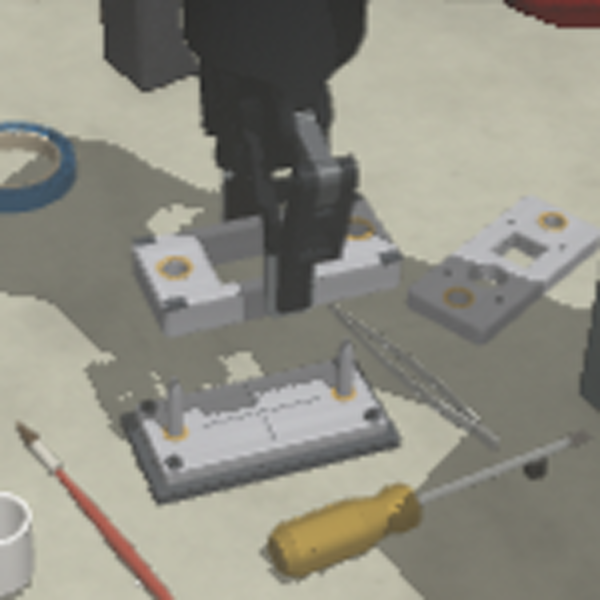

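View pics/top6z.png

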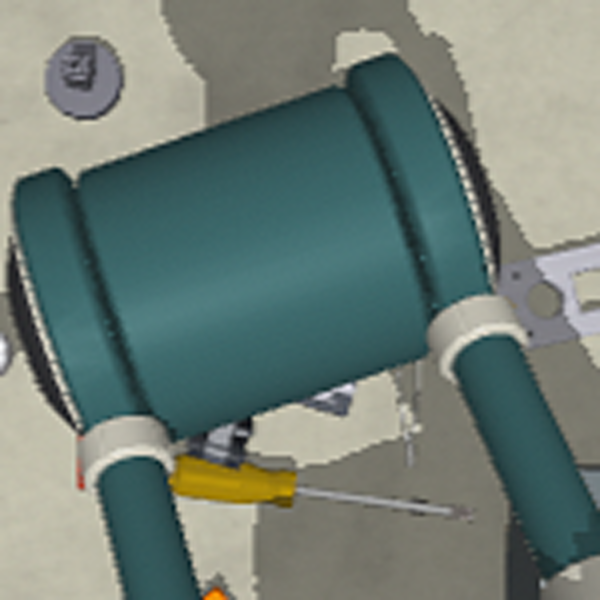

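```bash
python3 - <<'E'
from m import *
S=load('scene6');P=pts(S)
k=(P[...,0]>.42)&(P[...,0]<.51)&(P[...,1]>.12)&(P[...,1]<.27)&(P[...,2]>.10)&(P[...,2]<.13)
px=S['pixels'].astype(int); k&=(px.min(-1)>95)
v,u=np.nonzero(k); z=P[k][:,2]; print(np.histogram(z,bins=np.arange(.1,.131,.002)))
zt=np.median(z[z>.112]); print('ztop',zt)
for zz in (zt,): print(brass(S,(232,155,300,175),zz))
# dowel tips: topmost bright pixels, S0 unoccluded
S0=load('scene0')
for c in(S0,S):
  im=cv2.resize(c['pixels'][175:215,230:300,::-1],None,fx=10,fy=10,interpolation=cv2.INTER_NEAREST)
cv2.imwrite('pics/dz.png',im)
im=cv2.resize(S['pixels'][150:190,225:305,::-1],None,fx=10,fy=10,interpolation=cv2.INTER_NEAREST);cv2.imwrite('pics/fz.png',im)
E
```

```text
(array([ 44,  55,  48,  53,  70,  69,  75,  78, 330, 183,   9,   1,   3,
         1,   3]), array([0.1  , 0.102, 0.104, 0.106, 0.108, 0.11 , 0.112, 0.114, 0.116,
       0.118, 0.12 , 0.122, 0.124, 0.126, 0.128, 0.13 ]))
ztop 0.117329397172939
[(np.int64(6), np.float64(289.5), np.float64(158.5), array([0.4465, 0.1514, 0.1173])), (np.int64(5), np.float64(240.5), np.float64(166.0), array([0.4782, 0.2359, 0.1173]))]
```

View pics/dz.png

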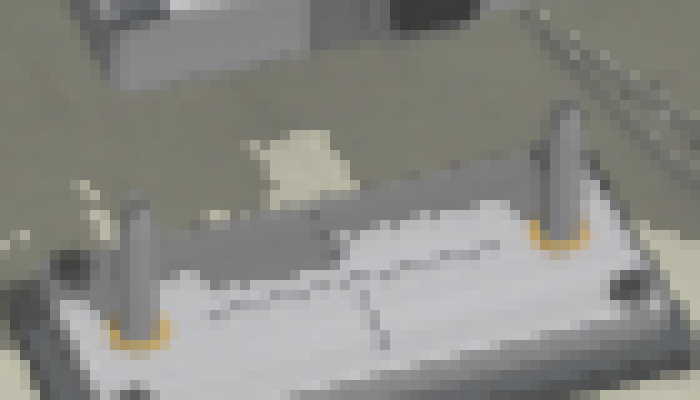

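View pics/fz.png

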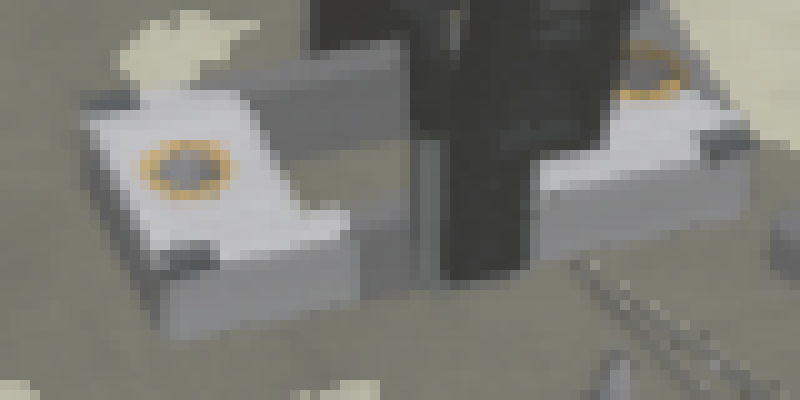

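```bash
python3 - <<'E'
from m import *
S=load('scene6')
def two(a,b,z):
    p=onplane(S,np.array([a[0],b[0]]),np.array([a[1],b[1]]),z)[:,:2]*1000
    d=p[0]-p[1]; print(p.round(1).tolist(),'mid',p.mean(0).round(1),'len',np.linalg.norm(d).round(1),'ang',np.degrees(np.arctan2(d[1],d[0])).round(1))
two((243.2,166.5),(288.5,156.6),.1173)
two((243.3,207.4),(285.5,197.4),.016)
two((243.2,194.5),(286.2,185.),.051)
E
```

```text
[[474.4, 232.7], [452.0, 149.4]] mid [463.2 191.1] len 86.2 ang 74.9
[[476.2, 232.6], [453.3, 149.2]] mid [464.7 190.9] len 86.5 ang 74.7
[[474.4, 233.6], [450.8, 151.5]] mid [462.6 192.5] len 85.4 ang 73.9
```

Emit:
move_arm([
  [0.8, 0, 40, 0, 40],
  [0.8, 0, 40, 0, 40],
  [0.8, 0, 45, 0, 40],
  [0.8, 0, 49, 0, 40],
  [0.8, 0, 53, 0, 40],
  [0.8, 0, 57, 0, 40],
  [0.8, 0, 57, 0, 40],
])

```text
time: 8.8
tool_pos: [0.4617, 0.1928, 0.0146]
tcp_rot: [-2.502, -1.9, 0.0]
wrist_force: [-0.6, -0.0, -1.8]
width: 0.565
```

```bash
python3 -c "
from h import *
go(462.5,192,72,-15.4)
for n in('scene',):
  c=shot(n,n+'7'); im=c['pixels'][:,:,::-1];cv2.imwrite(f'pics/{n}7z.png',cv2.resize(im[150:240,220:310],None,fx=6.5,fy=6.5,interpolation=cv2.INTER_CUBIC))"
```

```text
pos [461.7 192.8  14.6] yaw -15.59 w 0.565 F [-0.6 -0.  -1.8] t 8.8 q6 0.62
  -> shift [ -0.6   1.  -57.4] turn -0.2
```

View pics/scene7z.png

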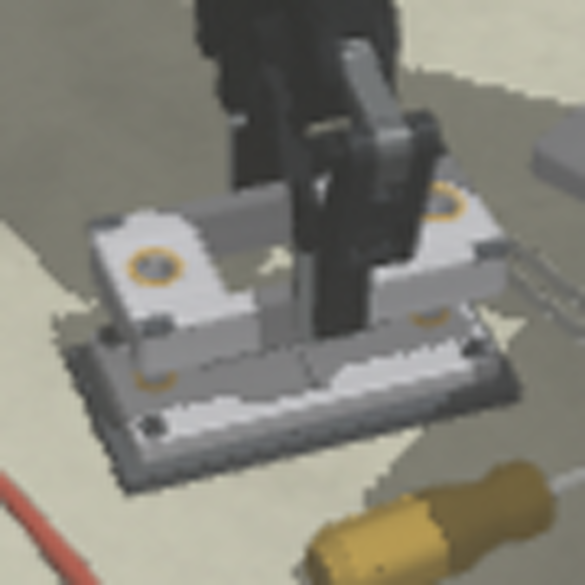

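The dowels are entering the bushes at zoom (155,265) and (437,203), with no contact force. I continue down.

Emit:
move_arm([
  [0, 0, 5, 0, 40],
  [0, 0, 10, 0, 40],
  [0, 0, 15, 0, 40],
  [0, 0, 19, 0, 40],
  [0, 0, 22, 0, 40],
  [0, 0, 24, 0, 40],
  [0, 0, 25, 0, 40],
  [0, 0, 25, 0, 40],
])

```text
time: 9.65
tool_pos: [0.4618, 0.1929, -0.0105]
tcp_rot: [-2.502, -1.9, 0.0]
wrist_force: [-0.7, 1.1, -2.9]
width: 0.563
```

```bash
python3 -c "
from h import *
go(462.5,192,72,-15.4)
for n in('scene',):
  c=shot(n,n+'8'); im=c['pixels'][:,:,::-1];cv2.imwrite(f'pics/{n}8z.png',cv2.resize(im[150:240,220:310],None,fx=6.5,fy=6.5,interpolation=cv2.INTER_CUBIC))"
```

```text
pos [461.8 192.9 -10.5] yaw -15.59 w 0.563 F [-0.7  1.1 -2.9] t 9.65 q6 0.62
  -> shift [ -0.6   0.9 -82.5] turn -0.2
```

View pics/scene8z.png

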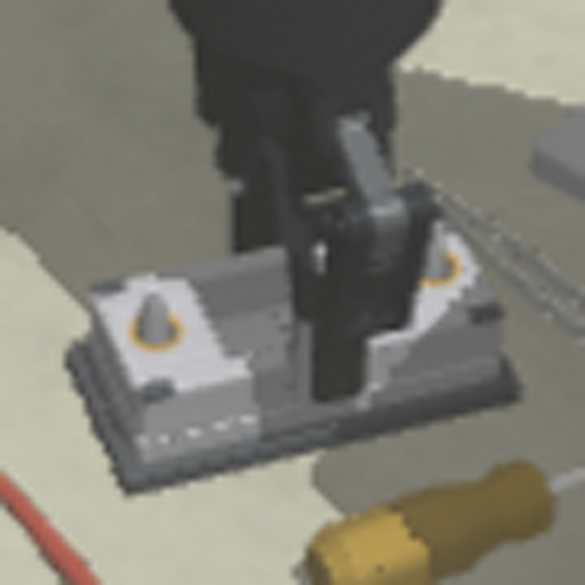

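Emit:
move_arm([
  [0, 0, 1, 0, 40],
  [0, 0, 2, 0, 40],
  [0, 0, 2, 0, 40],
])

```text
time: 10.0
tool_pos: [0.4621, 0.193, -0.0117]
tcp_rot: [2.502, 1.9, 0.001]
wrist_force: [-1.7, -0.7, 3.6]
width: 0.564
```

Emit:
move_arm([
  [0, 0, 2, 0, 78],
  [0, 0, 2, 0, 78],
  [0, 0, 2, 0, 78],
  [0, 0, -40, 0, 78],
  [0, 0, -90, 0, 78],
  [0, 0, -140, 0, 78],
  [0, 0, -140, 0, 78],
])

```text
time: 10.7
tool_pos: [0.468, 0.1951, 0.1361]
tcp_rot: [2.498, 1.897, 0.023]
wrist_force: [0.3, 0.9, 0.8]
width: 0.785
```

```bash
python3 -c "
from h import *
go(554.5,379.5,128,0)
for n in('scene','top'):
  c=shot(n,n+'9'); im=c['pixels'][:,:,::-1];r=(slice(130,260),slice(130,310)) if n=='scene' else (slice(110,220),slice(150,310)); cv2.imwrite(f'pics/{n}9z.png',cv2.resize(im[r],None,fx=4,fy=4,interpolation=cv2.INTER_CUBIC))
c=load('scene9');P=pts(c)
k=(P[...,0]>.42)&(P[...,0]<.51)&(P[...,1]>.12)&(P[...,1]<.27)&(P[...,2]>.028)&(P[...,2]<.045)
print(np.histogram(P[k][:,2],bins=np.arange(.028,.046,.002)))
"
```

```text
pos [468.  195.1 136.1] yaw -15.59 w 0.785 F [0.3 0.9 0.8] t 10.7 q6 0.62
  -> shift [200.7  33.7  10.4] turn -15.6
(array([ 73,  78, 186, 420, 130,   2,   6,  10]), array([0.028, 0.03 , 0.032, 0.034, 0.036, 0.038, 0.04 , 0.042, 0.044]))
```

View pics/scene9z.png

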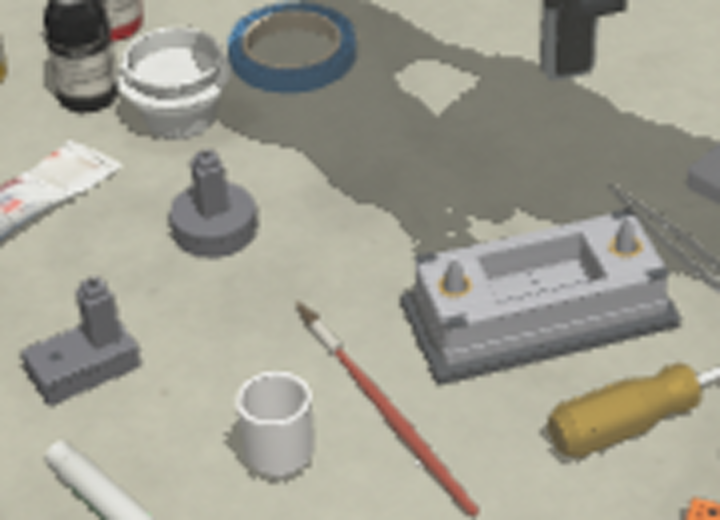

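View pics/top9z.png

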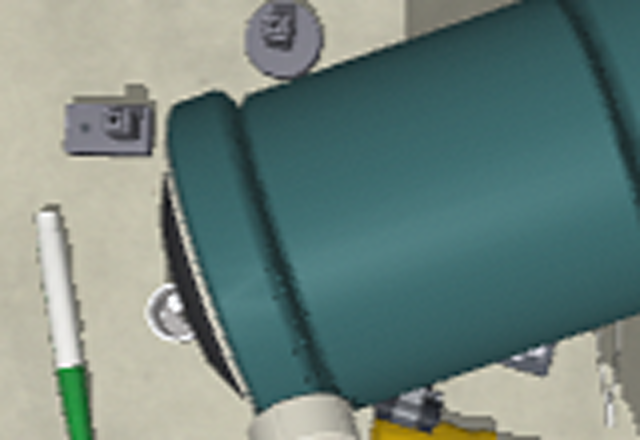

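The frame lies in the base with its top at about z = 34 mm, dowel tips through both bushes at zoom (455,278) and (627,238). Next is the core.

```bash
python3 -c "
from h import *
go(554.3,379.4,90,0.5)
P=pts(load('scene9'));px=load('scene9')['pixels'].astype(int)
for a,b,c,d in((.455,.50,.225,.26),(.43,.475,.13,.165)):
  k=(P[...,0]>a)&(P[...,0]<b)&(P[...,1]>c)&(P[...,1]<d)&(P[...,2]>.03)&(P[...,2]<.039)&(px.min(-1)>140);print(k.sum(),np.median(P[k][:,2]))
"
```

```text
pos [463.4 193.5 129.8] yaw -15.59 w 0.78 F [0.3 0.  0.2] t 10.8 q6 0.62
  -> shift [203.4  37.4  40.5] turn -16.1
125 0.03499292304989887
155 0.035090394004271164
```

Emit:
move_arm([
  [203, 37, 30, -16, 45],
  [203, 37, 30, -16, 45],
  [203, 37, 30, -16, 45],
  [203, 37, 30, -16, 45],
  [203, 37, 30, -16, 45],
  [203, 37, 30, -16, 45],
  [203, 37, 30, -16, 45],
  [203, 37, 30, -16, 45],
])

```text
time: 11.6
tool_pos: [0.5511, 0.3767, 0.0972]
tcp_rot: [-2.214, -2.228, 0.003]
wrist_force: [-0.8, 0.1, 1.1]
width: 0.448
```

```bash
python3 -c "
from h import *
S=shot('scene','scene10');go(554.3,379.4,-4,0.5)
S=tipz('scene10',.50,.61,.34,.42,.055)
go(554.3,379.4,-4,0.5)
im=S['pixels'][:,:,::-1];cv2.imwrite('pics/s10.png',cv2.resize(im[110:250,90:240],None,fx=4,fy=4,interpolation=cv2.INTER_CUBIC))
"
```

```text
pos [551.4 376.8  97.8] yaw 0.35 w 0.45 F [-0.4  0.6 -0.2] t 11.65 q6 0.56
  -> shift [  2.6   2.9 101.7] turn -0.2
state 11.7 [551.7 377.1  98.1] 0.454 [ 0.7 -0.2 -0.1]
120 9 [526. 370. 128.] [572. 382. 130.]
130 80 [518. 364. 130.] [575. 387. 140.]
140 100 [517. 365. 140.] [576. 387. 150.]
150 104 [517. 364. 150.] [578. 387. 160.]
pos [551.7 377.1  98.1] yaw 0.34 w 0.454 F [ 0.7 -0.2 -0.1] t 11.7 q6 0.56
  -> shift [  2.3   2.6 102.1] turn -0.2
```

View pics/s10.png

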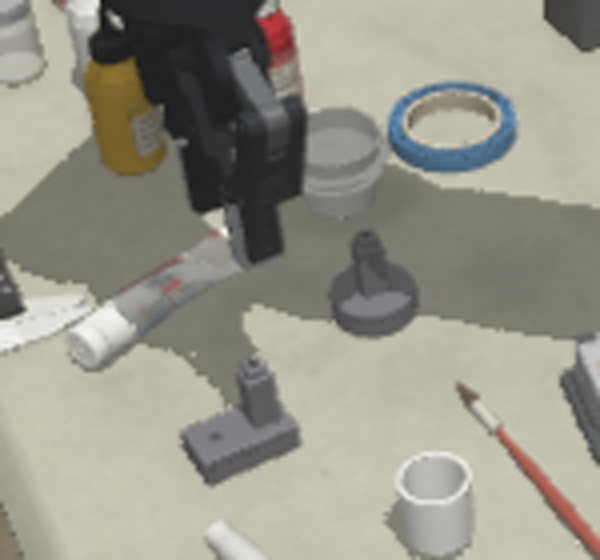

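Emit:
move_arm([
  [2.3, 2.4, 40, 0, 45],
  [2.3, 2.4, 70, 0, 45],
  [2.3, 2.4, 90, 0, 45],
  [2.3, 2.4, 101, 0, 45],
  [2.3, 2.4, 101, 0, 45],
  [2.3, 2.4, 101, 0, 45],
])

```text
time: 12.3
tool_pos: [0.5551, 0.3809, -0.0021]
tcp_rot: [2.214, 2.229, 0.002]
wrist_force: [0.6, -0.2, 0.1]
width: 0.448
```

```bash
python3 -c "
from h import *
S=tipz('scene11',.50,.61,.34,.42,.02)
im=S['pixels'][:,:,::-1];cv2.imwrite('pics/s11.png',cv2.resize(im[130:250,90:220],None,fx=4.5,fy=4.5,interpolation=cv2.INTER_CUBIC))
"
```

```text
state 12.35 [555.7 381.3  -1.4] 0.446 [ 0.7  0.4 -0.7]
20 12 [529. 372.  21.] [577. 386.  30.]
30 60 [522. 368.  30.] [581. 391.  40.]
40 94 [521. 369.  40.] [580. 390.  50.]
50 68 [521. 369.  50.] [579. 391.  60.]
60 28 [529. 368.  60.] [582. 391.  70.]
70 61 [503. 368.  71.] [601. 393.  80.]
80 98 [500. 368.  80.] [609. 393.  90.]
90 95 [500. 370.  90.] [608. 397. 100.]
100 73 [501. 363. 100.] [606. 397. 110.]
110 66 [501. 361. 110.] [577. 397. 120.]
120 108 [502. 359. 120.] [569. 400. 130.]
130 158 [500. 360. 130.] [563. 399. 140.]
140 85 [512. 369. 140.] [540. 391. 150.]
150 109 [517. 352. 150.] [554. 417. 160.]
```

View pics/s11.png

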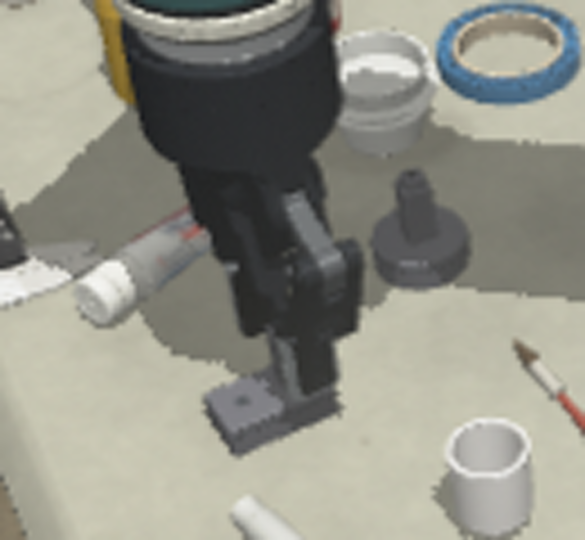

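Emit:
move_arm([
  [-1.5, -1, 2, 0, 45],
  [-1.5, -1, 2, 0, 5],
  [-1.5, -1, 2, 0, 5],
  [-1.5, -1, 2, 0, 5],
  [-1.5, -1, 2, 0, 5],
  [-1.5, -1, 2, 0, 5],
  [-1.5, -1, 2, 0, 5],
  [-1.5, -1, 2, 0, 5],
], newtons=50)

```text
time: 13.15
tool_pos: [0.554, 0.3796, -0.0044]
tcp_rot: [2.213, 2.229, 0.002]
wrist_force: [0.2, -1.2, 5.2]
width: 0.147
```

```bash
python3 -c "
from h import *
b=np.array([463.2,192.2]); y=np.radians(74.6); print(b-12*np.array([np.cos(y),np.sin(y)]))
S=tipz('scene12',.50,.61,.34,.42,.02)
p=b-12*np.array([np.cos(y),np.sin(y)])
go(p[0],p[1],80,-15.4)
"
```

```text
[460.01332659 180.63085515]
state 13.2 [554.  379.6  -4.4] 0.147 [ 0.2 -0.5  5.5]
20 15 [540. 367.  24.] [566. 389.  30.]
30 53 [532. 367.  30.] [568. 390.  40.]
40 62 [532. 367.  40.] [567. 390.  50.]
50 50 [533. 372.  50.] [566. 389.  59.]
60 26 [535. 372.  60.] [575. 391.  70.]
70 76 [513. 367.  70.] [594. 392.  80.]
80 51 [507. 367.  80.] [601. 394.  90.]
90 128 [500. 362.  90.] [606. 396. 100.]
100 65 [500. 361. 100.] [599. 396. 110.]
110 73 [500. 358. 110.] [574. 398. 120.]
120 145 [500. 358. 120.] [572. 398. 130.]
130 123 [508. 359. 130.] [545. 398. 140.]
140 73 [513. 368. 140.] [531. 390. 150.]
150 137 [514. 345. 150.] [564. 416. 160.]
pos [554.  379.6  -4.4] yaw 0.42 w 0.147 F [ 0.2 -0.5  5.5] t 13.2 q6 0.56
  -> shift [-198.3  -95.4  -84.6] turn 15.8
```

Emit:
move_arm([
  [0, 0, -30, 0, 5],
  [0, 0, -60, 0, 5],
  [0, 0, -85, 0, 5],
  [-198, -95, -85, 15.8, 5],
  [-198, -95, -85, 15.8, 5],
  [-198, -95, -85, 15.8, 5],
  [-198, -95, -85, 15.8, 5],
  [-198, -95, -85, 15.8, 5],
  [-198, -95, -85, 15.8, 5],
  [-198, -95, -85, 15.8, 5],
  [-198, -95, -85, 15.8, 5],
  [-198, -95, -85, 15.8, 5],
])

```text
time: 14.4
tool_pos: [0.4608, 0.1819, 0.0799]
tcp_rot: [2.498, 1.905, 0.001]
wrist_force: [-0.2, 0.2, 0.3]
width: 0.15
```

```bash
python3 -c "
from h import *
go(460,180.6,80,-15.4)
S=shot('scene','scene13')
go(460,180.6,80,-15.4)
im=S['pixels'][:,:,::-1];cv2.imwrite('pics/s13.png',cv2.resize(im[120:240,210:320],None,fx=5,fy=5,interpolation=cv2.INTER_CUBIC))
"
```

```text
pos [460.8 181.9  79.9] yaw -15.32 w 0.15 F [-0.2  0.2  0.3] t 14.4 q6 0.59
  -> shift [-1.4 -0.5 -0.1] turn 0.1
pos [460.6 181.7  79.8] yaw -15.32 w 0.154 F [ 0.5  0.5 -1.2] t 14.45 q6 0.59
  -> shift [-1.2 -0.3 -0.2] turn 0.1
```

View pics/s13.png

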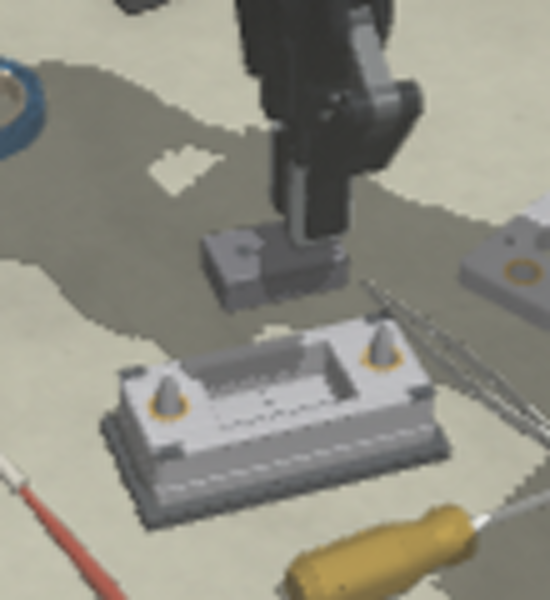

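```bash
python3 - <<'E'
from m import *
S=load('scene13');P=pts(S)
k=(P[...,0]>.42)&(P[...,0]<.50)&(P[...,1]>.14)&(P[...,1]<.24)&(P[...,2]>.07)&(P[...,2]<.11)
z=P[k][:,2]; print(np.histogram(z,bins=np.arange(.07,.111,.004)))
kk=k&(P[...,2]>.075)&(P[...,2]<.107)
r=cv2.minAreaRect((P[kk][:,:2]*1000).astype(np.float32)); print(r)
im=cv2.resize(S['pixels'][160:190,245:285,::-1],None,fx=18,fy=18,interpolation=cv2.INTER_NEAREST);cv2.imwrite('pics/cz.png',im)
b,_=steel(S,(232,180,300,216),.034); print('frame',b)
E
```

```text
(array([  0,   0,   0,   3,  38,  49,  50, 175,  60,   6]), array([0.07 , 0.074, 0.078, 0.082, 0.086, 0.09 , 0.094, 0.098, 0.102,
       0.106, 0.11 ]))
((462.9553527832031, 193.3745574951172), (48.6329231262207, 30.10635757446289), 71.84610748291016)
frame ((452.3076171875, 195.60414123535156), (112.88308715820312, 71.41729736328125), 75.26293182373047)
```

View pics/cz.png

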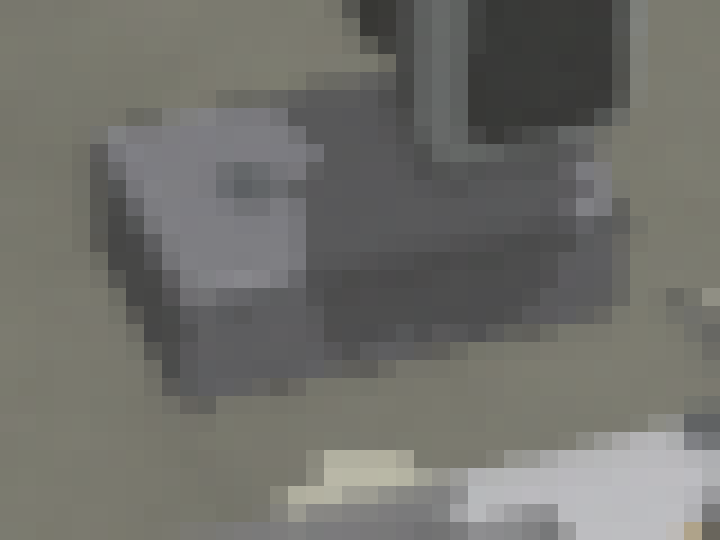

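Emit:
move_arm([
  [-1.2, 0, 30, 0, 5],
  [-1.2, 0, 46, 0, 5],
  [-1.2, 0, 46, 0, 5],
  [-1.2, 0, 46, 0, 5],
])

```text
time: 14.85
tool_pos: [0.4596, 0.1799, 0.0336]
tcp_rot: [-2.498, -1.905, 0.001]
wrist_force: [0.4, 0.8, -0.7]
width: 0.148
```

```bash
python3 -c "
from h import *
go(460,180.6,80,-15.4)
S=shot('scene','scene14')
im=S['pixels'][:,:,::-1];cv2.imwrite('pics/s14.png',cv2.resize(im[160:230,225:305],None,fx=8,fy=8,interpolation=cv2.INTER_CUBIC))
"
```

```text
pos [459.6 179.9  33.6] yaw -15.35 w 0.148 F [ 0.4  0.8 -0.7] t 14.85 q6 0.59
  -> shift [  0.7   0.2 -46.4] turn 0.1
```

View pics/s14.png

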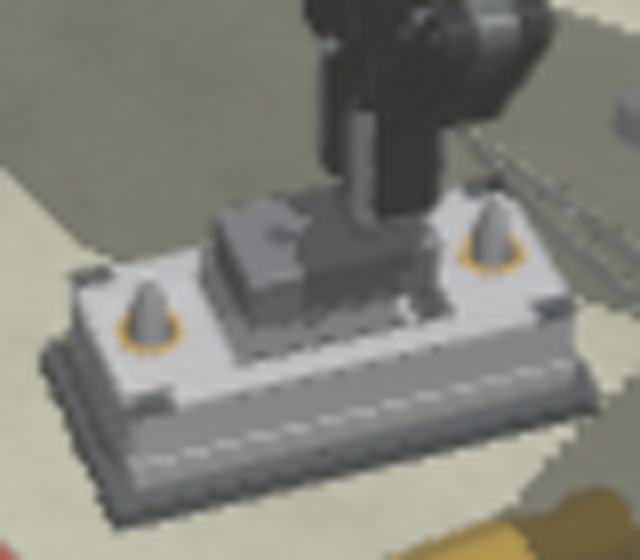

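The foot hovers centred over the window at zoom (320,270). Inserting it.

Emit:
move_arm([
  [0.4, 0, 5, 0, 5],
  [0.4, 0, 10, 0, 5],
  [0.4, 0, 15, 0, 5],
  [0.4, 0, 19, 0, 5],
  [0.4, 0, 21, 0, 5],
  [0.4, 0, 21, 0, 5],
])

```text
time: 15.5
tool_pos: [0.4592, 0.1796, 0.0122]
tcp_rot: [-2.499, -1.904, 0.001]
wrist_force: [0.2, -0.3, -0.4]
width: 0.149
```

```bash
python3 -c "
from h import *
go(460,180.6,80,-15.4)
S=shot('scene','scene15')
im=S['pixels'][:,:,::-1];cv2.imwrite('pics/s15.png',cv2.resize(im[160:230,225:305],None,fx=8,fy=8,interpolation=cv2.INTER_CUBIC))
"
```

```text
pos [459.2 179.6  12.2] yaw -15.4 w 0.149 F [ 0.2 -0.3 -0.4] t 15.5 q6 0.59
  -> shift [  1.1   0.5 -67.8] turn 0.0
```

View pics/s15.png

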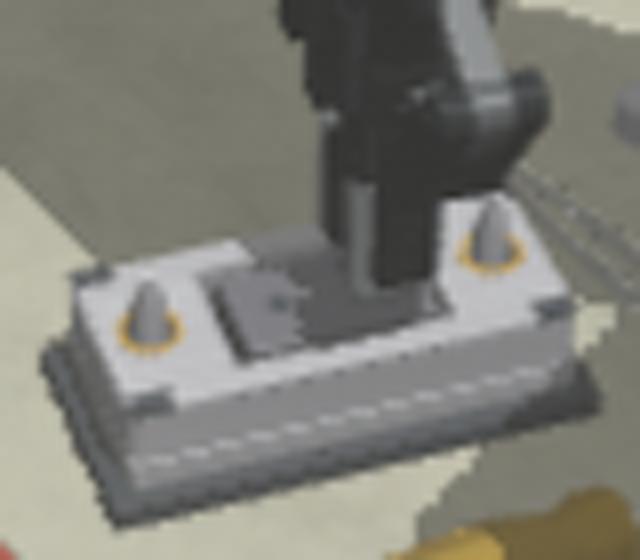

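Emit:
move_arm([
  [0.8, 0, 1, 0, 5],
  [0.8, 0, 2, 0, 5],
  [0.8, 0, 2, 0, 5],
])

```text
time: 15.85
tool_pos: [0.4603, 0.1808, 0.0116]
tcp_rot: [2.499, 1.904, 0.001]
wrist_force: [-2.3, -0.4, 4.4]
width: 0.151
```

Emit:
move_arm([
  [0, 0, 0, 0, 40],
  [0, 0, 0, 0, 40],
  [0, 0, 0, 0, 40],
  [0, 0, 0, 0, 40],
  [0, 0, -40, 0, 40],
  [0, 0, -80, 0, 75],
  [0, 0, -120, 0, 75],
  [0, 0, -120, 0, 75],
  [0, 0, -120, 0, 75],
])

```text
time: 16.75
tool_pos: [0.4609, 0.181, 0.1321]
tcp_rot: [2.498, 1.903, 0.005]
wrist_force: [0.0, -0.0, -0.7]
width: 0.752
```

```bash
python3 -c "
from h import *
S=shot('scene','scene16')
im=S['pixels'][:,:,::-1];cv2.imwrite('pics/s16.png',cv2.resize(im[140:240,220:360],None,fx=5,fy=5,interpolation=cv2.INTER_CUBIC))
go(489,13.7,132,14)
for n in('scene0','top0'):
  P=pts(load(n)); k=(P[...,0]>.40)&(P[...,0]<.60)&(P[...,1]<-.02)&(P[...,1]>-.12)&(P[...,2]>.03)&(P[...,2]<.4); Q=P[k]
  for x in range(400,600,20):
    q=Q[(Q[:,0]*1000>x)&(Q[:,0]*1000<=x+20)]; print(n,x,(q[:,1].max(),q[:,2].min(),q[:,2].max()) if len(q) else '')
"
```

```text
pos [459.6 180.5 130.4] yaw -15.39 w 0.753 F [ 0.1 -0.7 -0.7] t 16.8 q6 0.59
  -> shift [-153.    72.6   -1.6] turn -29.4
scene0 400 (np.float64(-0.11513919227797209), np.float64(0.1588060398308781), np.float64(0.17698443654407237))
scene0 420 (np.float64(-0.10617982987396146), np.float64(0.14231275506889007), np.float64(0.21706634973700828))
scene0 440 (np.float64(-0.0967264901454461), np.float64(0.13499323729413637), np.float64(0.21991917231588143))
scene0 460 (np.float64(-0.08891367772029435), np.float64(0.12195735731137025), np.float64(0.22376668864502713))
scene0 480 (np.float64(-0.07918147127283015), np.float64(0.11020282658717073), np.float64(0.22112475166959322))
scene0 500 (np.float64(-0.07713224127213825), np.float64(0.10024354283274128), np.float64(0.21503476934110488))
scene0 520 (np.float64(-0.07412693006210214), np.float64(0.09132541325299581), np.float64(0.20843965920107405))
scene0 540 (np.float64(-0.07144298201341581), np.float64(0.08537194184852037), np.float64(0.20604161374028446))
scene0 560 (np.float64(-0.06992570262249964), np.float64(0.07622031927148654), np.fl
[... 528 characters left out ...]
789132437746), np.float64(0.2220280721448784))
top0 480 (np.float64(-0.08132929544213788), np.float64(0.1295246059461611), np.float64(0.22353296911097809))
top0 500 (np.float64(-0.07681686393847129), np.float64(0.1187999013364921), np.float64(0.213774233238613))
top0 520 (np.float64(-0.07459345975278694), np.float64(0.11001916164802128), np.float64(0.20743779195216694))
top0 540 (np.float64(-0.07213774842031481), np.float64(0.10139537580088742), np.float64(0.204869947883918))
top0 560 (np.float64(-0.06982211629196108), np.float64(0.08930416935401164), np.float64(0.20231312913670918))
top0 580 (np.float64(-0.06975311831175715), np.float64(0.08314390813541395), np.float64(0.20757064618054522))
```

View pics/s16.png

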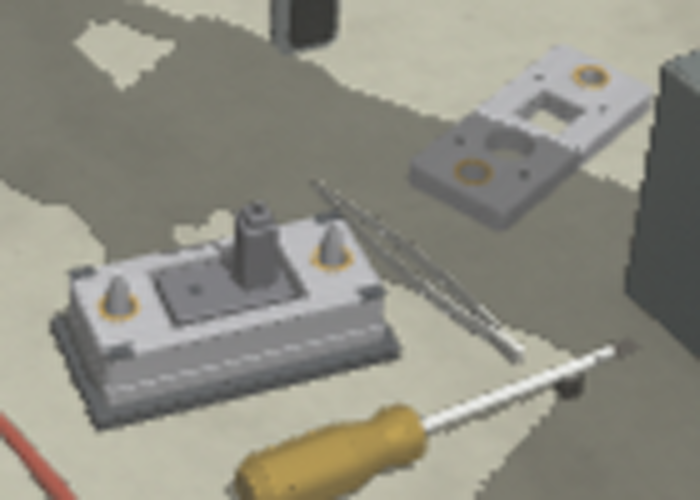

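The core lies in the window with its stem at zoom (257,245). Red bodywork stands near the cover, at y≈-0.08, so I check how wide the wrist is at that height.

```bash
python3 - <<'E'
from h import *
# top6: TCP (462.5,192,71.5 reported)
for n in('top6','scene6'):
  P=pts(load(n)).reshape(-1,3)*1000
  d=P-np.array([462.5,192,71.5]); y=np.radians(0)
  for z in range(20,500,20):
    k=(abs(d[:,0])<70)&(abs(d[:,1])<150)&(d[:,2]>z)&(d[:,2]<=z+20)
    if k.sum()>5: print(n,z,k.sum(),'x',d[k,0].min().round(),d[k,0].max().round(),'y',d[k,1].min().round(),d[k,1].max().round())
E
```

```text
top6 40 34 x -38.0 -27.0 y -49.0 -33.0
top6 80 8 x -52.0 -45.0 y 2.0 7.0
top6 120 125 x -67.0 -48.0 y 3.0 30.0
top6 360 24 x -50.0 50.0 y -48.0 53.0
top6 380 1232 x -50.0 58.0 y -68.0 68.0
top6 400 7631 x -70.0 52.0 y -75.0 64.0
top6 420 805 x -70.0 24.0 y -85.0 53.0
top6 440 195 x -70.0 -56.0 y -86.0 -67.0
scene6 20 368 x -70.0 38.0 y -146.0 59.0
scene6 40 887 x -70.0 39.0 y -148.0 59.0
scene6 60 113 x -55.0 52.0 y -18.0 25.0
scene6 80 259 x -62.0 58.0 y -9.0 27.0
scene6 100 320 x -65.0 63.0 y -11.0 28.0
scene6 120 466 x -69.0 24.0 y -16.0 30.0
scene6 140 210 x -42.0 12.0 y -10.0 36.0
scene6 160 485 x -40.0 19.0 y -28.0 38.0
scene6 180 534 x -40.0 17.0 y -31.0 38.0
scene6 200 531 x -40.0 30.0 y -34.0 38.0
scene6 220 644 x -40.0 26.0 y -31.0 38.0
scene6 240 586 x -39.0 14.0 y -27.0 36.0
scene6 260 646 x -38.0 16.0 y -29.0 42.0
scene6 280 745 x -38.0 18.0 y -27.0 49.0
scene6 300 712 x -38.0 19.0 y -29.0 37.0
scene6 320 659 x -41.0 6.0 y -30.0 59.0
scene6 340 334 x -56.0 6.0 y 13.0 62.0
```

The gripper's radius is about 40 mm up to 300 mm above the tips, which leaves around 50 mm to the red part. Going to the cover.

Emit:
move_arm([
  [-153, 72.5, 20, -29.4, 78],
  [-153, 72.5, 20, -29.4, 78],
  [-153, 72.5, 20, -29.4, 78],
  [-153, 72.5, 20, -29.4, 78],
  [-153, 72.5, 20, -29.4, 78],
  [-153, 72.5, 20, -29.4, 78],
  [-153, 72.5, 20, -29.4, 78],
  [-153, 72.5, 70, -29.4, 78],
  [-153, 72.5, 90, -29.4, 78],
  [-153, 72.5, 90, -29.4, 78],
  [-153, 72.5, 90, -29.4, 78],
])

```text
time: 17.9
tool_pos: [0.4889, 0.0149, 0.0407]
tcp_rot: [-1.932, -2.477, 0.001]
wrist_force: [0.6, 0.1, 1.2]
width: 0.782
```

```bash
python3 -c "
from h import *
S=tipz('scene17',.43,.55,-.03,.05,.016)
im=S['pixels'][:,:,::-1];cv2.imwrite('pics/s17.png',cv2.resize(im[100:220,260:400],None,fx=4.5,fy=4.5,interpolation=cv2.INTER_CUBIC))
go(489,13.7,-28,14)
"
```

```text
state 17.95 [490.1  14.7  41.7] 0.779 [0.2 0.3 0.6]
10 4 [469.  -8.  16.] [509.  46.  17.]
70 8 [448.   7.  78.] [522.  32.  80.]
80 71 [442.  -5.  80.] [532.  34.  90.]
90 83 [441.  -3.  90.] [533.  34. 100.]
100 95 [441.  -3. 100.] [533.  36. 110.]
110 69 [440.   1. 110.] [541.  37. 120.]
120 133 [430.  -4. 120.] [549.  42. 130.]
130 175 [430. -10. 130.] [548.  42. 140.]
140 228 [431. -11. 140.] [550.  42. 150.]
150 187 [430. -10. 150.] [550.  42. 160.]
pos [490.1  14.7  41.7] yaw 14.08 w 0.779 F [0.2 0.3 0.6] t 17.95 q6 -0.27
  -> shift [-0.7 -1.4 69.7] turn 0.1
```

View pics/s17.png

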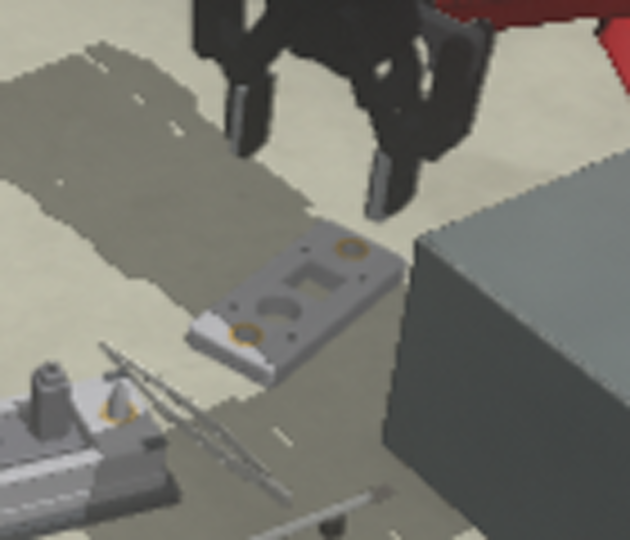

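Emit:
move_arm([
  [-0.5, -1.2, 30, 0, 78],
  [-0.5, -1.2, 50, 0, 78],
  [-0.5, -1.2, 62, 0, 78],
  [-0.5, -1.2, 69, 0, 78],
  [-0.5, -1.2, 69, 0, 78],
  [-0.5, -1.2, 69, 0, 40],
  [-0.5, -1.2, 69, 0, 40],
  [-0.5, -1.2, 69, 0, 40],
  [-0.5, -1.2, 69, 0, 40],
  [-0.5, -1.2, 69, 0, 40],
  [-0.5, -1.2, 69, 0, 40],
], newtons=70)

```text
time: 19.05
tool_pos: [0.4899, 0.013, -0.0267]
tcp_rot: [1.932, 2.474, 0.003]
wrist_force: [0.1, -0.3, 6.6]
width: 0.558
```

```bash
python3 -c "
from h import *
S=shot('scene','scene18')
im=S['pixels'][:,:,::-1];cv2.imwrite('pics/s18.png',cv2.resize(im[100:220,260:400],None,fx=4.5,fy=4.5,interpolation=cv2.INTER_CUBIC))
go(463.2,192.2,90,-15.4)
"
```

```text
pos [489.9  13.1 -26.7] yaw 14.01 w 0.556 F [-1.5  0.7  6.3] t 19.1 q6 -0.27
  -> shift [ 180.2   17.8 -116.7] turn 29.4
```

View pics/s18.png

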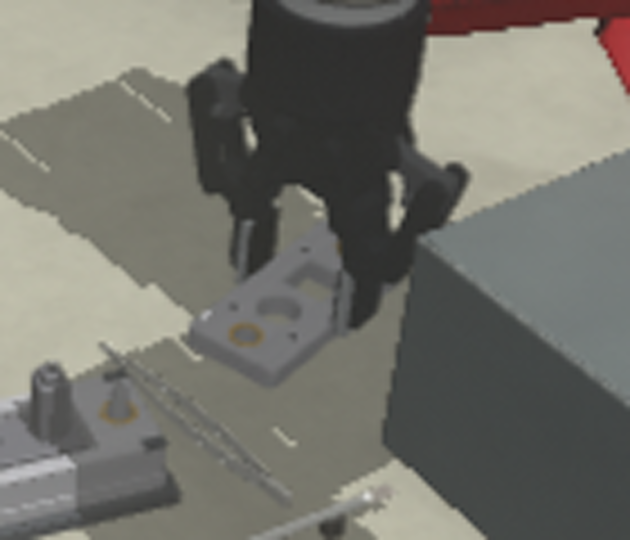

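Emit:
move_arm([
  [0, 0, -30, 0, 40],
  [0, 0, -70, 0, 40],
  [0, 0, -115, 0, 40],
  [0, 0, -115, 0, 40],
  [180, 18, -115, 29.4, 40],
  [180, 18, -115, 29.4, 40],
  [180, 18, -115, 29.4, 40],
  [180, 18, -115, 29.4, 40],
  [180, 18, -115, 29.4, 40],
  [180, 18, -115, 29.4, 40],
  [180, 18, -115, 29.4, 40],
  [180, 18, -115, 29.4, 40],
  [180, 18, -115, 29.4, 40],
])

```text
time: 20.4
tool_pos: [0.4622, 0.1907, 0.0865]
tcp_rot: [2.501, 1.902, -0.001]
wrist_force: [0.0, 0.1, -0.8]
width: 0.558
```

```bash
python3 - <<'E'
from m import *
go(463.2,192.2,90,-15.4)
S=shot('scene','scene19')
go(463.2,192.2,90,-15.4)
P=pts(S)
k=(P[...,0]>.42)&(P[...,0]<.51)&(P[...,1]>.12)&(P[...,1]<.27)&(P[...,2]>.11)&(P[...,2]<.14)&(S['pixels'].min(-1)>95)
z=P[k][:,2]; print(np.histogram(z,bins=np.arange(.11,.141,.002)))
im=S['pixels'][:,:,::-1];cv2.imwrite('pics/s19.png',cv2.resize(im[130:230,220:310],None,fx=6,fy=6,interpolation=cv2.INTER_CUBIC))
im=S['pixels'][:,:,::-1];cv2.imwrite('pics/s19f.png',cv2.resize(im[145:190,230:305],None,fx=10,fy=10,interpolation=cv2.INTER_NEAREST))
E
```

```text
pos [462.2 190.7  86.5] yaw -15.5 w 0.558 F [ 0.   0.1 -0.8] t 20.4 q6 0.61
  -> shift [ 1.7  0.6 -3.5] turn -0.1
pos [462.2 190.9  86.6] yaw -15.49 w 0.557 F [-0.2  0.1 -2.2] t 20.45 q6 0.61
  -> shift [ 1.5  0.6 -3.4] turn -0.1
(array([  1,   3,  39,  46,  58,  75,  68, 317, 357,  13,   3,   2,   4,
         1,   4]), array([0.11 , 0.112, 0.114, 0.116, 0.118, 0.12 , 0.122, 0.124, 0.126,
       0.128, 0.13 , 0.132, 0.134, 0.136, 0.138, 0.14 ]))
```

View pics/s19.png

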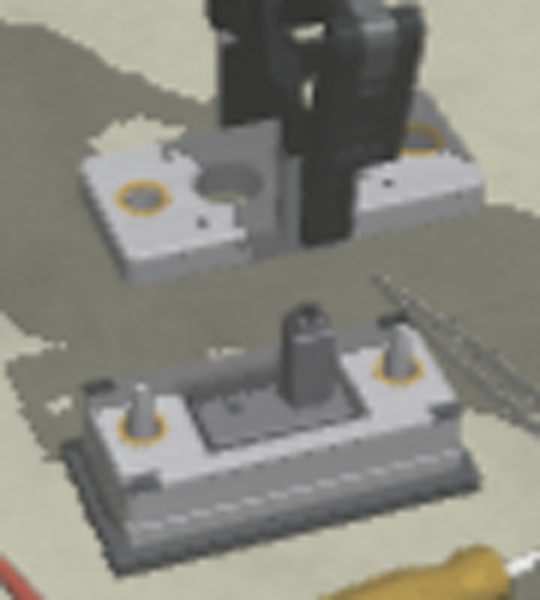

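View pics/s19f.png

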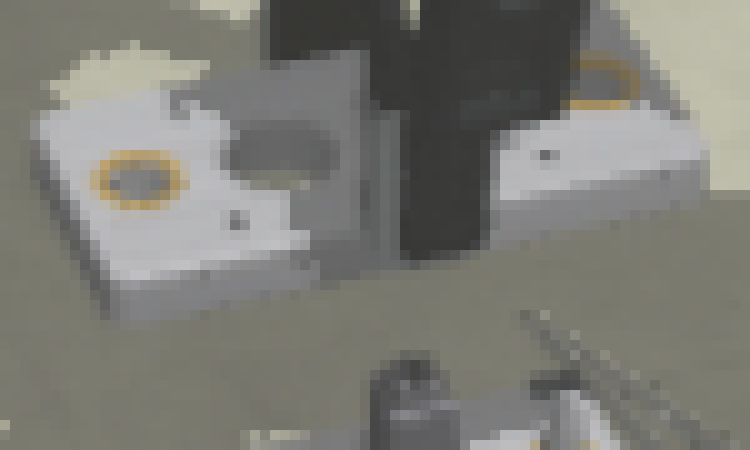

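```bash
python3 - <<'E'
from m import *
S=load('scene19')
def two(a,b,z):
    p=onplane(S,np.array([a[0],b[0]]),np.array([a[1],b[1]]),z)[:,:2]*1000
    d=p[0]-p[1]; print(p.round(1).tolist(),'mid',p.mean(0).round(1),'len',np.linalg.norm(d).round(1),'ang',np.degrees(np.arctan2(d[1],d[0])).round(1))
two((243.4,162.6),(288.8,152.65),.1255)
cv2.imwrite('pics/dz19.png',cv2.resize(S['pixels'][182:212,232:304,::-1],None,fx=11,fy=11,interpolation=cv2.INTER_NEAREST))
E
```

```text
[[474.8, 231.9], [452.7, 148.7]] mid [463.7 190.3] len 86.1 ang 75.1
```

View pics/dz19.png

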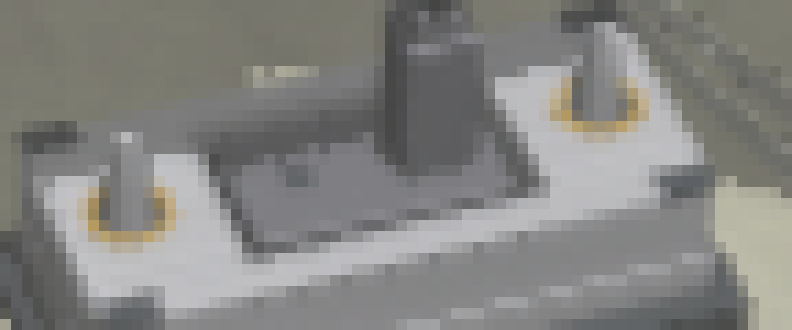

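```bash
python3 - <<'E'
from m import *
S=load('scene19')
def two(a,b,z):
    p=onplane(S,np.array([a[0],b[0]]),np.array([a[1],b[1]]),z)[:,:2]*1000
    d=p[0]-p[1]; print(p.round(1).tolist(),'mid',p.mean(0).round(1),'len',np.linalg.norm(d).round(1),'ang',np.degrees(np.arctan2(d[1],d[0])).round(1))
two((243.1,200.7),(286.0,191.2),.034)
two((243.1,193.8),(286.3,184.2),.051)
E
```

```text
[[475.8, 233.1], [451.7, 150.3]] mid [463.7 191.7] len 86.3 ang 73.7
[[476.2, 232.6], [452.6, 149.9]] mid [464.4 191.3] len 86.0 ang 74.1
```

Emit:
move_arm([
  [1.3, 0.2, 20, 0.5, 40],
  [1.3, 0.2, 40, 0.5, 40],
  [1.3, 0.2, 46, 0.5, 40],
  [1.3, 0.2, 52, 0.5, 40],
  [1.3, 0.2, 58, 0.5, 40],
  [1.3, 0.2, 60, 0.5, 40],
  [1.3, 0.2, 60, 0.5, 40],
])

```text
time: 21.15
tool_pos: [0.4627, 0.1933, 0.0268]
tcp_rot: [2.507, 1.893, 0.0]
wrist_force: [0.2, -0.3, -1.5]
width: 0.557
```

```bash
python3 - <<'E'
from m import *
go(463.2,192.2,90,-15.4)
S=shot('scene','scene20')
im=S['pixels'][:,:,::-1];cv2.imwrite('pics/s20.png',cv2.resize(im[150:230,220:310],None,fx=7,fy=7,interpolation=cv2.INTER_CUBIC))
E
```

```text
pos [462.7 193.3  26.8] yaw -15.89 w 0.557 F [ 0.2 -0.3 -1.5] t 21.15 q6 0.62
  -> shift [ -0.9   0.8 -63.2] turn -0.5
```

View pics/s20.png

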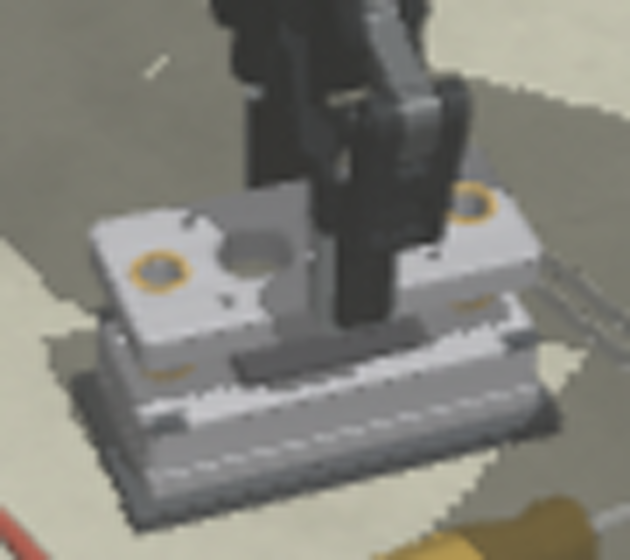

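```bash
python3 - <<'E'
from m import *
S=load('scene20');P=pts(S)
k=(P[...,0]>.42)&(P[...,0]<.51)&(P[...,1]>.12)&(P[...,1]<.27)&(P[...,2]>.05)&(P[...,2]<.08)&(S['pixels'].min(-1)>120)
print(np.histogram(P[k][:,2],bins=np.arange(.05,.08,.002)))
def two(a,b,z):
    p=onplane(S,np.array([a[0],b[0]]),np.array([a[1],b[1]]),z)[:,:2]*1000
    d=p[0]-p[1]; print(p.round(1).tolist(),'mid',p.mean(0).round(1),'len',np.linalg.norm(d).round(1),'ang',np.degrees(np.arctan2(d[1],d[0])).round(1))
two((242.5,188.4),(286.7,178.8),.0665)
E
```

```text
(array([  0,   0,  11,  24,  34,  40,  42, 186, 318,  33,   0,   0,   0,
         0]), array([0.05 , 0.052, 0.054, 0.056, 0.058, 0.06 , 0.062, 0.064, 0.066,
       0.068, 0.07 , 0.072, 0.074, 0.076, 0.078]))
[[474.7, 234.7], [450.7, 151.4]] mid [462.7 193. ] len 86.7 ang 73.9
```

Emit:
move_arm([
  [-1, 0.7, 0, 0, 40],
  [-1, 0.7, 3, 0, 40],
  [-1, 0.7, 6, 0, 40],
  [-1, 0.7, 9, 0, 40],
  [-1, 0.7, 11, 0, 40],
  [-1, 0.7, 11, 0, 40],
])

```text
time: 21.8
tool_pos: [0.4624, 0.192, 0.0151]
tcp_rot: [-2.507, -1.893, 0.002]
wrist_force: [0.5, 0.6, -0.9]
width: 0.557
```

```bash
python3 - <<'E'
from m import *
go(463.2,192.2,90,-15.4)
S=shot('scene','scene21')
im=S['pixels'][:,:,::-1];cv2.imwrite('pics/s21.png',cv2.resize(im[150:230,220:310],None,fx=7,fy=7,interpolation=cv2.INTER_CUBIC))
E
```

```text
pos [462.4 192.   15.1] yaw -15.89 w 0.557 F [ 0.5  0.6 -0.9] t 21.8 q6 0.62
  -> shift [  0.4   0.6 -74.9] turn -0.5
```

View pics/s21.png

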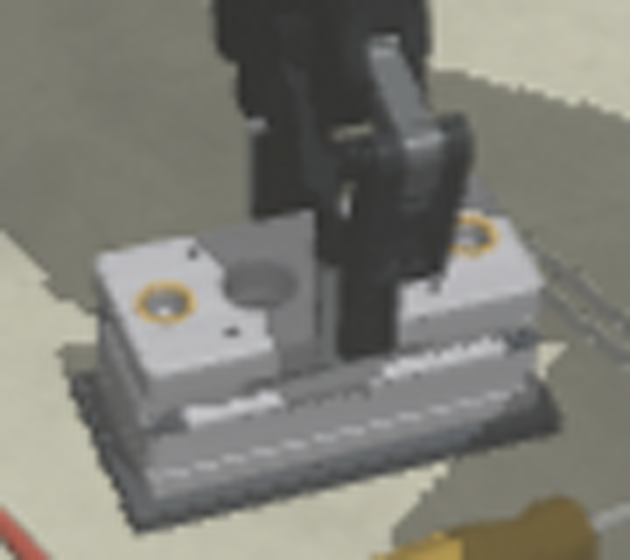

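Emit:
move_arm([
  [0, 0, 3, 0, 40],
  [0, 0, 5, 0, 40],
  [0, 0, 7, 0, 40],
  [0, 0, 8.5, 0, 40],
  [0, 0, 8.5, 0, 40],
])

```text
time: 22.35
tool_pos: [0.4629, 0.1921, 0.0074]
tcp_rot: [-2.507, -1.893, 0.0]
wrist_force: [-1.0, -0.7, 0.6]
width: 0.558
```

```bash
python3 - <<'E'
from m import *
go(463.2,192.2,90,-15.4)
S=shot('scene','scene22')
im=S['pixels'][:,:,::-1];cv2.imwrite('pics/s22.png',cv2.resize(im[150:230,220:310],None,fx=7,fy=7,interpolation=cv2.INTER_CUBIC))
E
```

```text
pos [462.9 192.1   7.4] yaw -15.89 w 0.558 F [-1.  -0.7  0.6] t 22.35 q6 0.62
  -> shift [  0.1   0.2 -82.6] turn -0.5
```

View pics/s22.png

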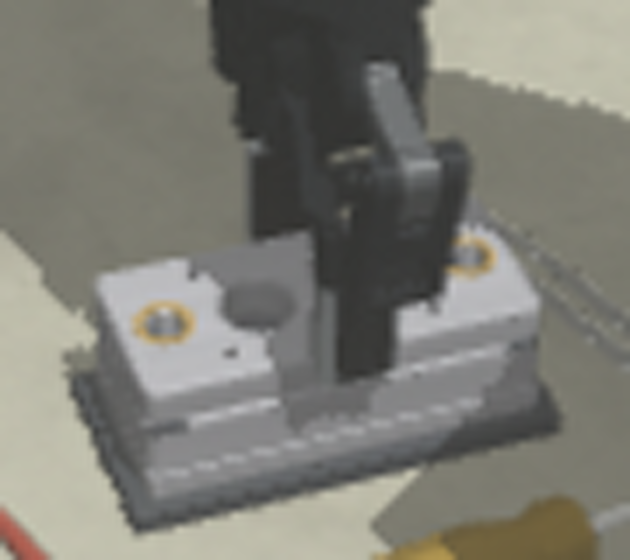

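Emit:
move_arm([
  [0, 0, 1, 0, 40],
  [0, 0, 2, 0, 40],
  [0, 0, 2, 0, 40],
])

```text
time: 22.7
tool_pos: [0.463, 0.1921, 0.0073]
tcp_rot: [-2.507, -1.893, 0.001]
wrist_force: [-7.4, -2.0, 17.6]
width: 0.558
```

Contact came at exactly the expected height (34 mm above the bench). Releasing.

Emit:
move_arm([
  [0, 0, 1, 0, 78],
  [0, 0, 0, 0, 78],
  [0, 0, 0, 0, 78],
  [0, 0, 0, 0, 78],
  [0, 0, -40, 0, 78],
  [0, 0, -85, 0, 78],
  [0, 0, -130, 0, 78],
  [0, 0, -130, 0, 78],
  [0, 0, -130, 0, 70],
])

```text
time: 23.6
tool_pos: [0.4641, 0.1925, 0.1367]
tcp_rot: [2.506, 1.892, 0.005]
wrist_force: [0.4, -0.3, -1.3]
width: 0.703
```

```bash
python3 - <<'E'
from m import *
S=shot('scene','scene23')
im=S['pixels'][:,:,::-1];cv2.imwrite('pics/s23.png',cv2.resize(im[150:260,170:310],None,fx=5,fy=5,interpolation=cv2.INTER_CUBIC))
go(450,344,100,-15.4)
P=pts(S)
for a,b,c,d in((.455,.50,.225,.26),(.43,.475,.13,.165)):
  k=(P[...,0]>a)&(P[...,0]<b)&(P[...,1]>c)&(P[...,1]<d)&(P[...,2]>.042)&(P[...,2]<.053)&(S['pixels'].min(-1)>140);print(k.sum(),np.median(P[k][:,2]))
E
```

```text
pos [462.6 192.  134.8] yaw -15.89 w 0.696 F [-0.7 -0.6 -0. ] t 23.65 q6 0.62
  -> shift [142.7 -53.7  34.8] turn -0.5
155 0.0468603140770355
171 0.04717667678157922
```

View pics/s23.png

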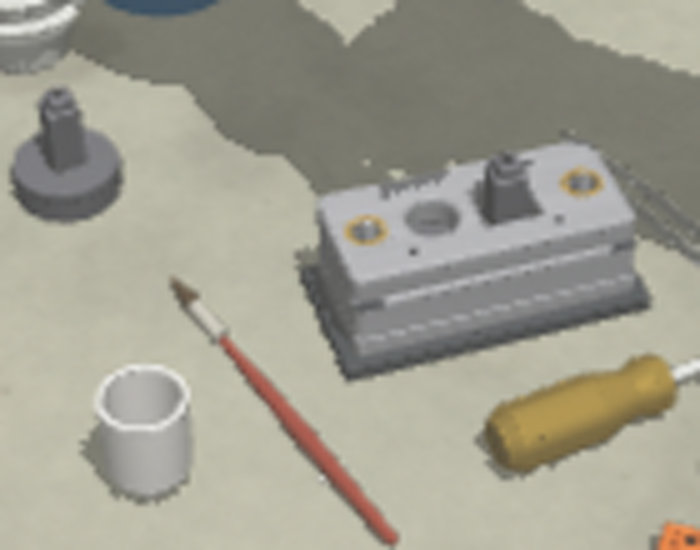

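The cover lies flush and level, the stem through the square hole and the round hole free at zoom (432,217). Now the cup, with the jaws kept across the mould so the fingers clear the stem.

Emit:
move_arm([
  [143, -54, 35, 0.5, 65],
  [143, -54, 35, 0.5, 65],
  [143, -54, 35, 0.5, 65],
  [143, -54, 35, 0.5, 65],
  [143, -54, 35, 0.5, 65],
  [143, -54, 35, 0.5, 65],
  [143, -54, 35, 0.5, 65],
])

```text
time: 24.35
tool_pos: [0.45, 0.3428, 0.0998]
tcp_rot: [2.516, 1.88, -0.002]
wrist_force: [-0.1, 0.9, 0.1]
width: 0.649
```

```bash
python3 - <<'E'
from m import *
S=tipz('scene24',.38,.52,.31,.38,.055)
im=S['pixels'][:,:,::-1];cv2.imwrite('pics/s24.png',cv2.resize(im[140:260,130:270],None,fx=5,fy=5,interpolation=cv2.INTER_CUBIC))
go(450.2,344,-13,-15.4)
E
```

```text
state 24.4 [450.3 343.  100.1] 0.651 [ 0.3 -0.7  0. ]
130 36 [411. 339. 133.] [484. 362. 140.]
140 81 [408. 338. 140.] [483. 362. 150.]
150 71 [407. 334. 150.] [485. 362. 160.]
pos [450.3 343.  100.1] yaw -16.49 w 0.651 F [ 0.3 -0.7  0. ] t 24.4 q6 0.89
  -> shift [  1.   -0.4 113.1] turn -1.1
```

View pics/s24.png

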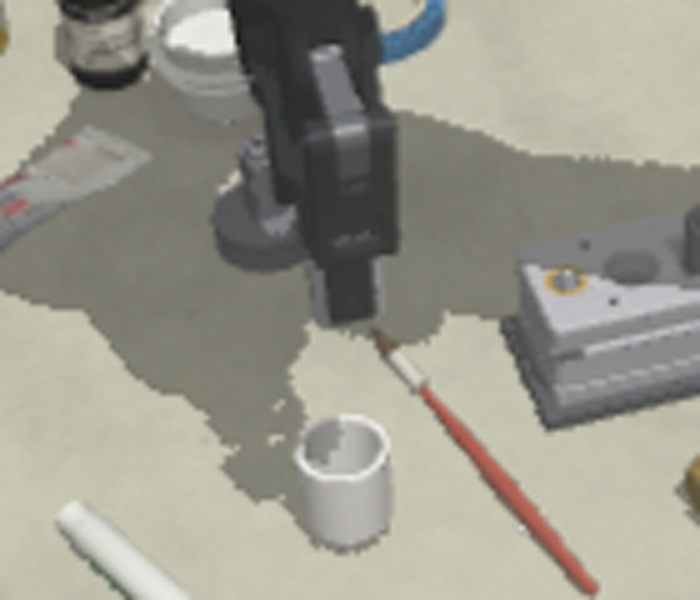

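Emit:
move_arm([
  [1, -0.3, 40, -1, 65],
  [1, -0.3, 40, -1, 65],
  [1, -0.3, 60, -1, 65],
  [1, -0.3, 80, -1, 65],
  [1, -0.3, 80, -1, 65],
])

```text
time: 24.9
tool_pos: [0.4484, 0.3433, 0.0185]
tcp_rot: [-2.5, -1.902, 0.008]
wrist_force: [-0.9, -0.8, -0.4]
width: 0.651
```

```bash
python3 - <<'E'
from m import *
S=shot('scene','scene25')
im=S['pixels'][:,:,::-1];cv2.imwrite('pics/s25.png',cv2.resize(im[160:260,140:250],None,fx=6,fy=6,interpolation=cv2.INTER_CUBIC))
go(450.2,344,-13,-15.4)
E
```

```text
pos [449.4 344.1  19.9] yaw -15.46 w 0.651 F [ 0.3  0.3 -0.3] t 24.95 q6 0.88
  -> shift [ 0.2  0.9 32.9] turn -0.1
```

View pics/s25.png

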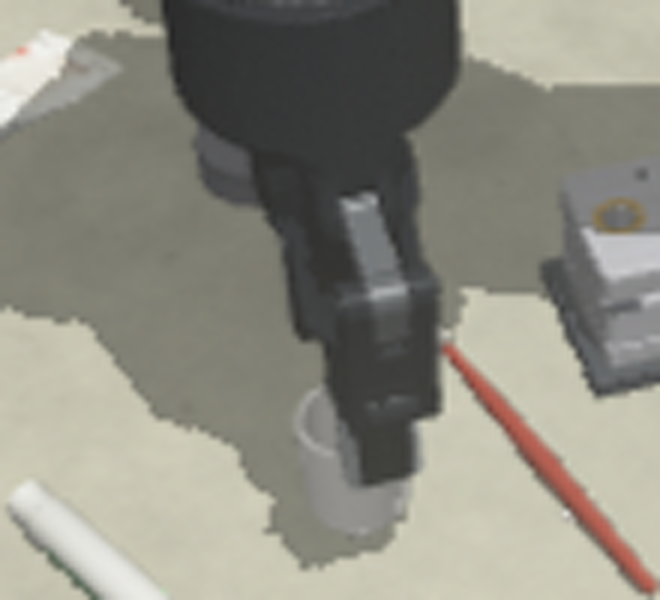

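Emit:
move_arm([
  [0.2, 0.5, 15, 0, 65],
  [0.2, 0.5, 25, 0, 65],
  [0.2, 0.5, 32, 0, 65],
  [0.2, 0.5, 32, 0, 65],
  [0.2, 0.5, 32, 0, 25],
  [0.2, 0.5, 32, 0, 25],
  [0.2, 0.5, 32, 0, 25],
  [0.2, 0.5, 32, 0, 25],
  [0.2, 0.5, 32, 0, 25],
  [0.2, 0.5, 32, 0, 25],
], newtons=30)

```text
time: 25.95
tool_pos: [0.451, 0.3458, -0.0114]
tcp_rot: [-2.499, -1.904, -0.001]
wrist_force: [0.2, -1.0, 1.9]
width: 0.358
```

```bash
python3 - <<'E'
from m import *
S=shot('scene','scene26')
im=S['pixels'][:,:,::-1];cv2.imwrite('pics/s26.png',cv2.resize(im[160:260,140:250],None,fx=6,fy=6,interpolation=cv2.INTER_CUBIC))
# pouring hole from scene23 
S=load('scene23')
cv2.imwrite('pics/hole.png',cv2.resize(S['pixels'][175:215,232:304,::-1],None,fx=11,fy=11,interpolation=cv2.INTER_NEAREST))
y=np.radians(74.5);p=np.array([463.4,192])+17*np.array([np.cos(y),np.sin(y)]);print(p)
go(p[0],p[1],80,-15.4)
E
```

```text
[467.94305239 208.3817177 ]
pos [451.  345.8 -11.4] yaw -15.39 w 0.358 F [-1.7 -0.2  1.7] t 26.0 q6 0.88
  -> shift [-128.    52.9  -91.5] turn 0.0
```

View pics/s26.png

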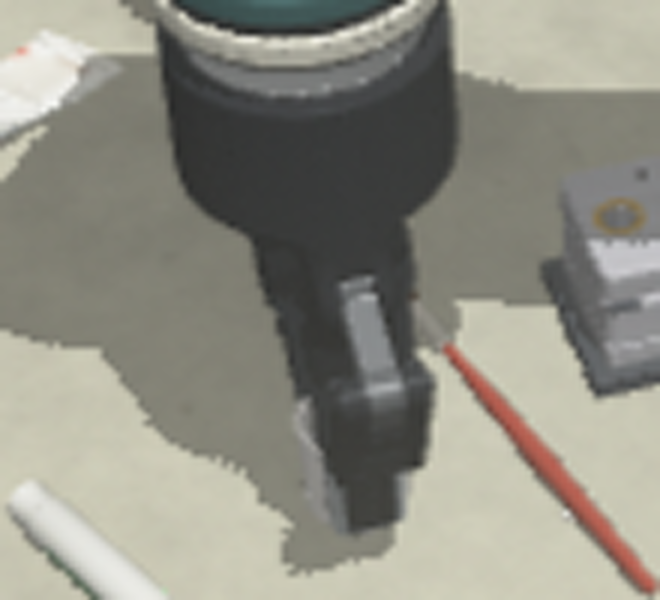

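View pics/hole.png

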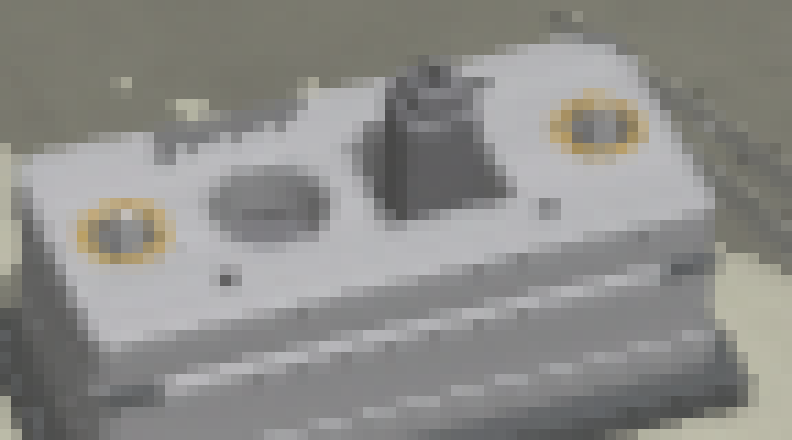

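```bash
python3 - <<'E'
from m import *
S=load('scene23')
p=onplane(S,np.array([242.8,255.9,285.9]),np.array([195.5,193.05,186.05]),.046)*1000
print(p.round(1)); print('mid',(p[0]+p[2])/2); d=(p[0]-p[2])[:2]; print(np.linalg.norm(d)); print('hole from rings',p[2]+(p[0]-p[2])*60/86)
E
```

```text
[[477.2 232.7  46. ]
 [469.  208.7  46. ]
 [453.1 150.1  46. ]]
mid [465.1558959  191.41719635  46.        ]
86.00035168630279
hole from rings [469.90449569 207.74058949  46.        ]
```

Emit:
move_arm([
  [0, 0, -30, 0, 25],
  [0, 0, -70, 0, 25],
  [0, 0, -105, 0, 25],
  [0, 0, -105, 0, 25],
  [-128, 53, -105, 0, 25],
  [-128, 53, -105, 0, 25],
  [-128, 53, -105, 0, 25],
  [-128, 53, -105, 0, 25],
  [-128, 53, -105, 0, 25],
  [-128, 53, -105, 0, 25],
])

```text
time: 27.0
tool_pos: [0.4676, 0.2087, 0.0928]
tcp_rot: [-2.498, -1.904, 0.0]
wrist_force: [-0.3, 0.4, -0.1]
width: 0.356
```

```bash
python3 - <<'E'
from m import *
go(467.9,208.4,80,-15.4)
S=shot('scene','scene27')
go(467.9,208.4,80,-15.4)
im=S['pixels'][:,:,::-1];cv2.imwrite('pics/s27.png',cv2.resize(im[120:220,220:310],None,fx=6,fy=6,interpolation=cv2.INTER_CUBIC))
T=shot('top','top27')
im=T['pixels'][:,:,::-1];cv2.imwrite('pics/t27.png',cv2.resize(im[130:230,200:310],None,fx=5,fy=5,interpolation=cv2.INTER_CUBIC))
E
```

```text
pos [467.6 208.7  92.8] yaw -15.38 w 0.356 F [-0.3  0.4 -0.1] t 27.0 q6 0.64
  -> shift [-0.2  0.4 12.8] turn 0.0
pos [467.6 209.   92.9] yaw -15.34 w 0.359 F [-1.  -0.3  0.2] t 27.05 q6 0.64
  -> shift [-0.5  0.5 12.9] turn 0.1
```

View pics/s27.png

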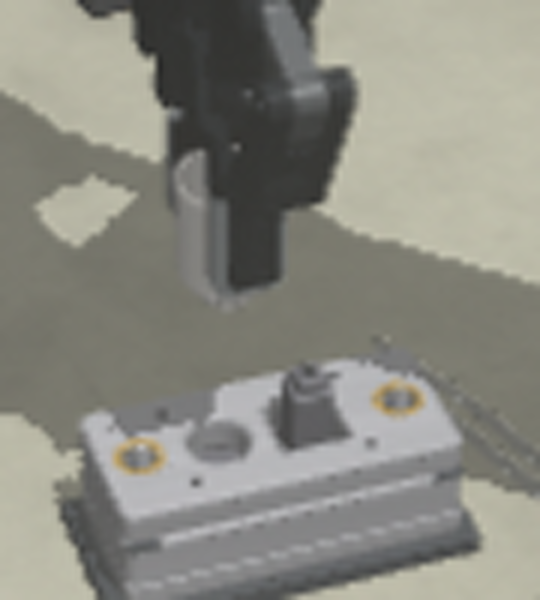

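View pics/t27.png

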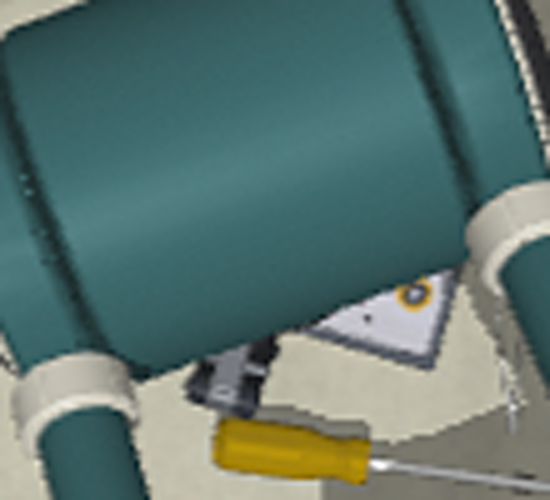

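```bash
python3 - <<'E'
from m import *
S=load('scene27')
cv2.imwrite('pics/cup27.png',cv2.resize(S['pixels'][138:176,240:275,::-1],None,fx=15,fy=15,interpolation=cv2.INTER_NEAREST))
for p in ((.4676,.2089,.112),(.4676,.2089,.104)): print(proj(S,p),(proj(S,p)-[240,138]+.5)*15)
E
```

```text
[256.48004516 166.06722448] [254.7006774  428.50836719]
[256.44715023 169.54327129] [254.20725349 480.6490693 ]
```

View pics/cup27.png

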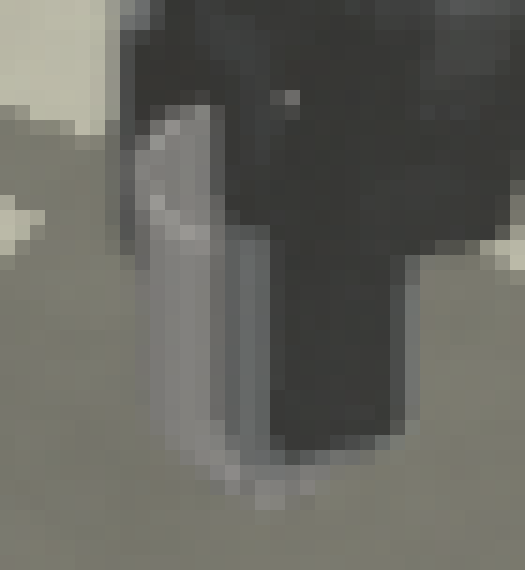

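Emit:
move_arm([
  [1.7, 0.6, 20, 0, 25],
  [1.7, 0.6, 40, 0, 25],
  [1.7, 0.6, 53, 0, 25],
  [1.7, 0.6, 53, 0, 25],
  [1.7, 0.6, 53, 0, 25],
])

```text
time: 27.6
tool_pos: [0.4686, 0.21, 0.0401]
tcp_rot: [-2.498, -1.905, 0.001]
wrist_force: [-0.1, 0.6, -0.1]
width: 0.357
```

```bash
python3 - <<'E'
from m import *
go(467.9,208.4,80,-15.4)
S=shot('scene','scene28')
im=S['pixels'][:,:,::-1];cv2.imwrite('pics/s28.png',cv2.resize(im[150:220,230:300],None,fx=8,fy=8,interpolation=cv2.INTER_CUBIC))
cv2.imwrite('pics/cup28.png',cv2.resize(S['pixels'][162:202,240:275,::-1],None,fx=15,fy=15,interpolation=cv2.INTER_NEAREST))
print(S and load('scene28') and geom(S)[3][:,0])
E
```

```text
pos [468.6 210.   40.1] yaw -15.34 w 0.357 F [-0.1  0.6 -0.1] t 27.6 q6 0.64
  -> shift [ -1.8  -0.3 -39.9] turn 0.1
[-5.63504815e-01 -8.26112765e-01  1.48774906e-04]
```

View pics/s28.png

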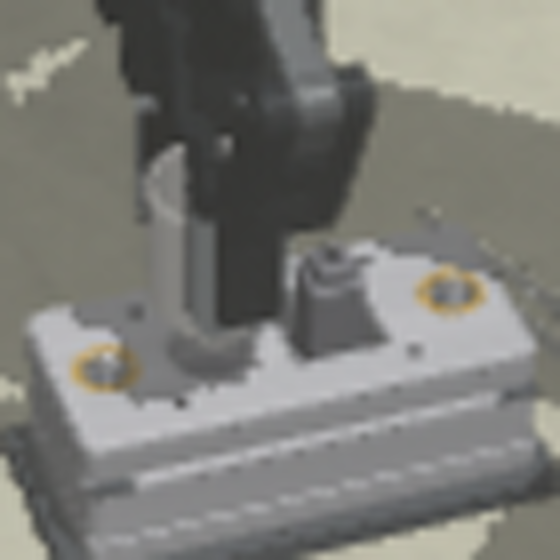

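View pics/cup28.png

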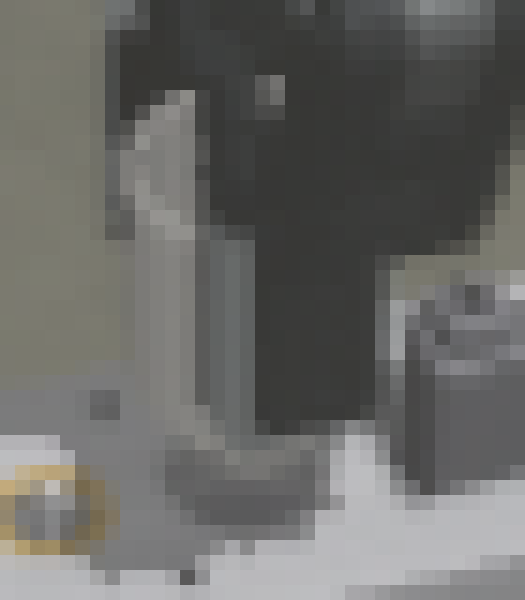

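```bash
python3 - <<'E'
from m import *
S=load('scene28')
print(onplane(S,np.array([257.]),np.array([190.3]),.0515)*1000)
print(onplane(S,np.array([240+270/15-.5]),np.array([190.3]),.0515)*1000)
# expected projections, display coords, of the hole centre raised to z=.0515, and body left edge
for p in ((.4683,.2084,.0515),(.469,.2087,.046),(.4681,.2081,.0515)): print((proj(S,p)-[240,162]+.5)*15)
E
```

```text
[[469.16891727 206.08576008  51.5       ]]
[[468.64237837 205.31356459  51.5       ]]
[251.21138841 442.83702939]
[245.73625472 473.40295517]
[254.10909268 442.81679175]
```

Emit:
move_arm([
  [1.6, -0.2, 0, 0, 25],
  [1.6, -0.2, 2, 0, 25],
  [1.6, -0.2, 2, 0, 25],
])

```text
time: 27.95
tool_pos: [0.4694, 0.2113, 0.0386]
tcp_rot: [2.499, 1.904, 0.001]
wrist_force: [-0.1, -1.0, 0.1]
width: 0.356
```

```bash
python3 - <<'E'
from m import *
go(467.9,208.4,80,-15.4)
S=shot('scene','scene29')
cv2.imwrite('pics/cup29.png',cv2.resize(S['pixels'][162:202,240:275,::-1],None,fx=15,fy=15,interpolation=cv2.INTER_NEAREST))
E
```

```text
pos [469.4 211.3  38.6] yaw -15.39 w 0.356 F [-0.1 -1.   0.1] t 27.95 q6 0.64
  -> shift [ -3.2  -0.6 -41.4] turn 0.0
```

View pics/cup29.png

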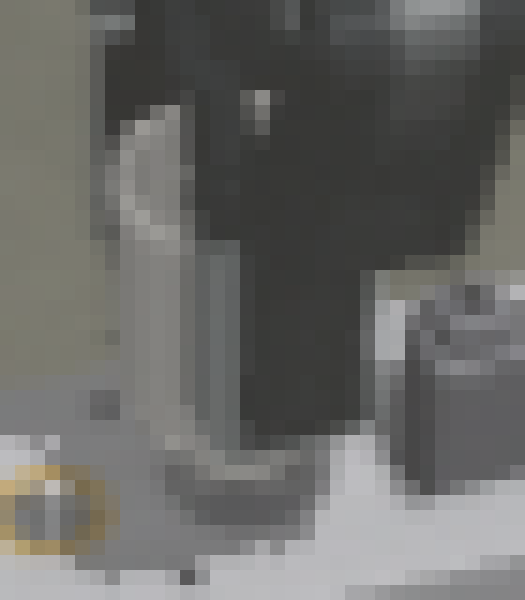

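The spout end now sits at zoom col ~248, over the hole centre (247). I lower it gently, watching the force.

Emit:
move_arm([
  [0, 0, 2, 0, 25],
  [0, 0, 4, 0, 25],
  [0, 0, 6, 0, 25],
  [0, 0, 6, 0, 25],
])

```text
time: 28.4
tool_pos: [0.4687, 0.2109, 0.0317]
tcp_rot: [-2.499, -1.904, 0.001]
wrist_force: [-0.0, 1.4, -0.4]
width: 0.362
```

```bash
python3 - <<'E'
from m import *
go(467.9,208.4,80,-15.4)
S=shot('scene','scene30')
cv2.imwrite('pics/cup30.png',cv2.resize(S['pixels'][162:202,240:275,::-1],None,fx=15,fy=15,interpolation=cv2.INTER_NEAREST))
E
```

```text
pos [468.7 210.9  31.7] yaw -15.39 w 0.362 F [-0.   1.4 -0.4] t 28.4 q6 0.64
  -> shift [ -2.7  -0.1 -48.3] turn 0.0
```

View pics/cup30.png

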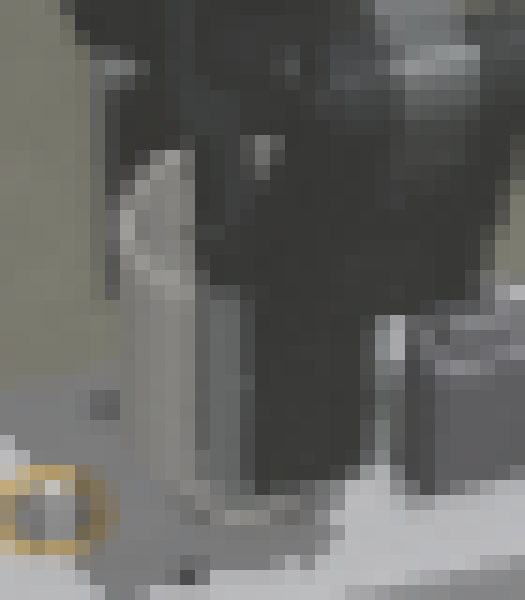

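Emit:
move_arm([
  [0, 0, 2, 0, 25],
  [0, 0, 4, 0, 25],
  [0, 0, 5, 0, 25],
  [0, 0, 5, 0, 25],
])

```text
time: 28.85
tool_pos: [0.4688, 0.2111, 0.0269]
tcp_rot: [-2.499, -1.904, 0.001]
wrist_force: [-0.0, 0.5, -0.4]
width: 0.358
```

Emit:
move_arm([
  [0, 0, 1, 0, 25],
  [0, 0, 1, 0, 25],
  [0, 0, 1.5, 0, 25],
  [0, 0, 1.5, 0, 25],
])

```text
time: 29.25
tool_pos: [0.4692, 0.2112, 0.0265]
tcp_rot: [2.499, 1.904, 0.0]
wrist_force: [-3.5, -1.4, 7.7]
width: 0.356
```

```bash
python3 - <<'E'
from m import *
go(467.9,208.4,80,-15.4)
S=shot('scene','scene31')
cv2.imwrite('pics/cup31.png',cv2.resize(S['pixels'][155:205,235:285,::-1],None,fx=12,fy=12,interpolation=cv2.INTER_NEAREST))
E
```

```text
pos [469.2 211.2  26.5] yaw -15.39 w 0.356 F [-3.5 -1.4  7.7] t 29.25 q6 0.64
  -> shift [ -3.   -0.5 -53.5] turn 0.0
```

View pics/cup31.png

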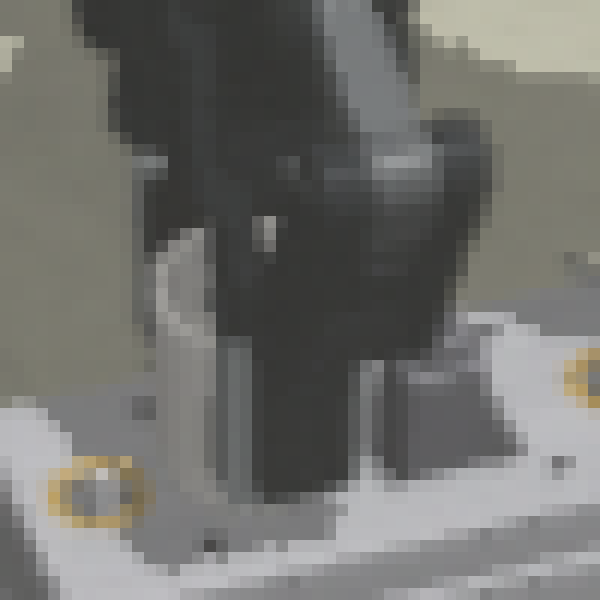

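Contact is at the expected height of z≈26.6 and the body rests on the cover. Releasing.

Emit:
move_arm([
  [0, 0, 0, 0, 45],
  [0, 0, 0, 0, 55],
  [0, 0, 0, 0, 60],
  [0, 0, 0, 0, 60],
  [0, 0, -20, 0, 60],
  [0, 0, -50, 0, 60],
  [0, 0, -100, 0, 60],
  [0, 0, -150, 0, 60],
  [0, 0, -200, 0, 60],
  [0, 0, -200, 0, 60],
])

```text
time: 30.3
tool_pos: [0.4742, 0.2132, 0.2349]
tcp_rot: [2.495, 1.901, 0.024]
wrist_force: [0.3, 0.2, 0.8]
width: 0.6
```

```bash
python3 - <<'E'
from m import *
go(600,-150,300)
S=shot('scene','scene32')
im=S['pixels'][:,:,::-1];cv2.imwrite('pics/s32.png',cv2.resize(im[130:260,160:330],None,fx=4.5,fy=4.5,interpolation=cv2.INTER_CUBIC))
P=pts(S)
k=(P[...,0]>.44)&(P[...,0]<.5)&(P[...,1]>.185)&(P[...,1]<.235)&(P[...,2]>.076)&(P[...,2]<.09)
print(k.sum(),P[k].max(0),np.percentile(P[k][:,2],[50,95]),cv2.minAreaRect((P[k][:,:2]*1000).astype(np.float32)))
E
```

```text
pos [474.2 213.2 234.9] yaw -15.39 w 0.6 F [0.3 0.2 0.8] t 30.3 q6 0.64
  -> shift [-316.2  218.5  -65.4] turn 0
127 [0.48526433 0.22652413 0.08538449] [0.08047475 0.08415711] ((468.2084655761719, 209.22413635253906), (29.267135620117188, 33.25764083862305), 55.888771057128906)
```

View pics/s32.png

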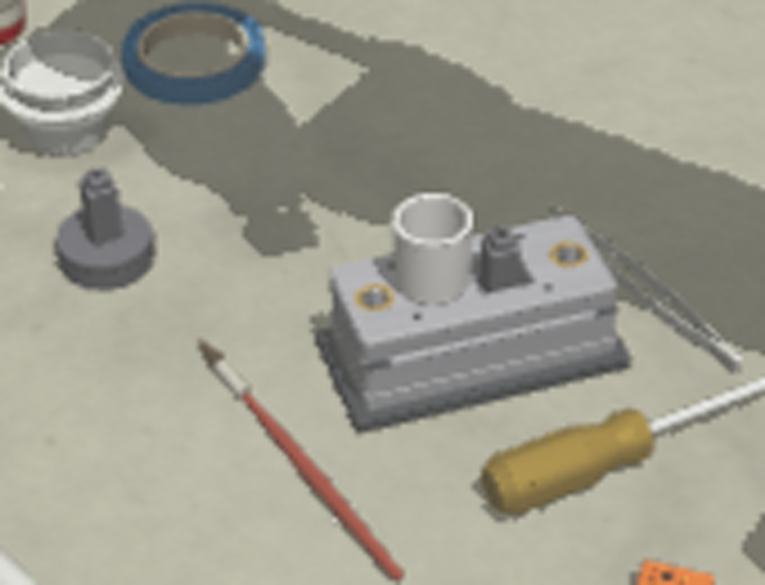

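The picture shows the cup upright on the cover at zoom (432,250), the rim at about z = 82 mm, as it should be when seated. The arm holds clear for a moment, then I hand in.

Emit:
move_arm([
  [0, 0, 0, 0, 60],
  [0, 0, 0, 0, 60],
  [0, 0, 0, 0, 60],
])

```text
time: 30.65
tool_pos: [0.4677, 0.2106, 0.2233]
tcp_rot: [-2.498, -1.903, 0.006]
wrist_force: [-0.1, -0.3, 0.7]
width: 0.598
```

```bash
python3 - <<'E'
from h import *
s=bot.read_state(); print(s['time'],abs(s['joint_vel']).max(),s['wrist_force'].round(1)); print(bot.finish_job())
E
```

```text
30.65 0.005142242650717032 [-0.1 -0.3  0.7]
the job is handed in; nothing more can be done
None
```

The mould is closed for pouring. I seated the frame on the dowels, laid the core in the window, put the cover over dowels and stem, and stood the cup in the pouring hole. I let go of each part before taking the next, and handed the job in at about 31 s.

**Last checks:**
- **Frame and cover:** the frame's top read 35.0 and 35.1 mm at its two ends (34 expected). The cover's read 46.9 and 47.2 mm (46 expected). Both are level; the extra 1 mm is within the camera calibration.
- **Contact heights:** the cover and the cup met resistance within about 0.1 mm of the heights expected for fully seated parts.
- **Cup:** it stands upright and free of the gripper, with its rim at about 82–84 mm (82 expected).
- **Forces:** the highest wrist force I saw at the end of a move was about 19 N, when pressing the cover down.
- **Other things:** the arm went nowhere near the round core or the orange look-alike. The round core stands where it did in the last picture.

**What disagreed:**
- The fingertips sat about 27 mm higher than the reported TCP, so I set grasp heights from the camera and from contact force.
- Camera estimates of the parts' positions varied by 1–2 mm between readings. I corrected the cover and the cup just before inserting them, and both went in without side load.
- The top camera was blocked by the arm over the mould, so the last checks rest on the scene camera and the forces alone.

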